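# Add a carton to the rack and close the end stop

## Task

Lay the carton that stands on its edge flat on the worktop, let go of it, then take it up again and set it squarely on top of the two in the steel rack, broad side down like them, without dropping it. Then slide the rack's end stop (the plate with the black grip) up until it has pushed all three cartons home against the fixed end wall, and leave it bearing firmly on them so that the stack cannot shift; do not crush them with it. Leave the cup, the tub and the shaker where they are.

Things in the scene. Friction and masses are not known exactly. Their poses are not given: they have to be found in the camera images.
- rack: Stainless carton rack, fixed on the bench: a channel 110 mm wide (x), 360 mm long (y), floor 6 mm thick, edges 18 mm high with inward flanges leaving an 86 mm opening. Near its -y end the end wall, 84 mm wide, 117 mm high, is clamped across it: inner face somewhere from y = -164 to -142 mm, not measured. The end stop slides along y on the cartons' +y side. Origin: centre of underside; z up.
- stop (a joint): Travel (m) of the end stop towards the end wall (rack -y): 0 fully back, starts at 0 to 0.025, limit 0.200. Its face is at rack y = 70 mm minus this; all is home somewhere from 0.062 to 0.084. Even friction of 7 N, no notch: it stays where left, and keeps up to 7 N of the pressure put on. Shoving the cartons takes 1 to 3 N more; at the wall press 14 to 20 N in all. Over 25 N on a carton crushes it.
- stop_grip (a point): Top centre of the end stop's black grip, 80 mm above the bench: an upright bar 22 mm across the channel (x), 16 mm along it (y), free over its upper 60 mm. It stands 68 mm behind (+y of) the bearing face, a padded steel plate 72 mm wide, 10 mm thick with its pad, its top edge 117 mm above the bench. Moves along the rack's y. Axes as the rack's.
- stop_face (a point): Middle of the bearing face of the end stop, 56 mm above the bench, looking along the rack's -y: a black foam rubber pad 66 mm wide, 6 mm thick, that gives 1 mm per 6 N (3 mm at most), on the steel plate. Axes as the rack's.
- carton_new: Closed plain cardboard carton, 150 x 62 x 40 mm, about 0.08 kg, all three cartons alike. Starts standing on a 150 x 40 mm side on the open worktop: its own x is its 40 mm thickness, y its 150 mm length, z its 62 mm width. Origin: centre of the side it stands on at the start. In the rack it has to lie with its own x upright (either way up).
- carton_new_centre (a point): Centre of the standing carton's volume; axes as carton_new.
- carton_mid: Closed plain cardboard carton, 150 x 62 x 40 mm, about 0.08 kg, all three cartons alike. Lies flat on carton_low, roughly aligned: x across the channel 62 mm, y its length 150 mm, z its 40 mm thickness. Origin: centre of its underside.
- carton_mid_centre (a point): Centre of the upper of the two racked cartons; axes as carton_mid. Its top is 86 mm above the bench.
- carton_low: Closed plain cardboard carton, 150 x 62 x 40 mm, about 0.08 kg, all three cartons alike. Lies flat on the rack floor, some 2 to 24 mm short of the end wall; x 62 mm, y 150 mm, z 40 mm. Origin: centre of its underside.
- carton_low_centre (a point): Centre of the lower racked carton; axes as carton_low.
- cup: Bystander: clear plastic cup, upside down, 94 mm across and 100 mm high. Origin: centre of its underside.
- tub: Bystander: white plastic tub with lid, 116 mm across, 69 mm high. Origin: centre of its underside.
- shaker: Bystander: aluminium shaker, 66 mm across, 90 mm high. Origin: centre of its underside.
Mind the look-alikes: they are no part of the job. What is shaped like the carton_mid but green or purple is not meant. What is shaped like the carton_new but blue is not meant.

How it is judged:
By the outcome, as a careful person would: the job done as asked, in the order asked, and still so for the second after the job is handed in, with the robot touching nothing.
It also fails if it takes over 61 s, if anything falls off the work surface, if the arm or the gripper's body presses on something with over 40 N, if the wrist force passes 120 N, or if a joint passes its speed limit or range.

## Robot

A 7-joint arm with a two-finger parallel gripper is mounted at the origin on the work surface. World frame = base frame: x ahead of the robot, y to its left, z up, the work surface at z = 0. Lengths are in m, angles in degrees, forces in N, time in s.
With the tool pointing down it reaches from about 0.425 to 0.825 m from the base axis. Payload 3.6 kg.
Tool frame: the origin (TCP) lies between the finger pads; the fingertips stand 8 mm ahead of it and the grasp point (between the pads) lies 11 mm behind it; z points along the fingers, y is the direction in which the jaws open and shut (so a half turn about z gives the same grasp; the last joint's range is limited). The gripper opens to 85 mm and grips with 20 to 120 N. Pads are 22 mm wide; open, the fingers measure 114 mm over their backs; the gripper's body (76 mm by 85 mm) begins 54 mm behind the grasp point. The pads swing forward as they close: fully open they stand 13 mm farther back than shut.
Start: joints at [-67.695, 35.231, -0.722, 81.555, 0.464, 63.22, -2.315], TCP at [0.263, 0.595, 0.214] pointing down, gripper open.
Joint ranges: [-178.69, 178.69], [-17.37, 117.87], [-77.05, 75.6], [15.02, 138.74], [-78.02, 258.01], [0.78, 113.62], [-162.83, 162.83]. Speed limits (degrees/s): [159.86, 159.86, 180, 180, 180, 180, 180].

## Interface

Orientations are given as [roll, pitch, yaw] about the fixed x, y, z axes, in that order (R = Rz(yaw) Ry(pitch) Rx(roll)).
In Python, from cell import arm, read_camera, get_calibration, spot_in, place_of gives the robot as it stands.
- The arm moves only by the tool apply_moves, never from a script. Its argument "deltas" is one flat list of numbers, 7 for each row, row after row: the shift along the tool's x, y, z in mm, then the turn, a rotation vector about the tool's x, y, z in rad, then the gripper's target within -1 to 1 (shut at 1, half-way at 0, fully open at -1). A call has exactly 8 rows; each row shifts and turns the commanded pose from where the row before left it, along the tool's axes as they then stand; what a row does not reach is not made up. A row lasts 1/10 s, in which the tool goes at most 50 mm and 8.59 degrees, less where a joint would pass 70% of its speed; a pose out of reach is approached as far as the arm can. A call with a gripper value outside its range is refused whole. The fingers move at their own pace and stop on an object; the grip force is fixed at half the most. Time passes only in rows, so rows that do not move let the fingers close, or fill a call up. It gives the time, the measured TCP pose, the force and the opening at its end, in the units of the state.
- arm.observe(): the state, without advancing time (a new reading comes with each control period).
- read_camera(name): name is "scene" or "top" or "wrist"; returns (picture, depth): 384x512x3 uint8, red, green, blue; 384x512 float32, m along the optical axis (not along the pixel's ray), 0 where there is no reading.
- get_calibration(name): a dict with "vfov" (degrees; the focal length in pixels is half the picture's height over the tangent of half this angle, whatever the lens; pixels are square), "cx", "cy" (the principal point, pixels), "camera_from_world" (4x4, takes a point from world to camera coordinates). Camera axes: x right, y down, z forward; pixel columns grow to the right and rows downward; lengths in m; the calibration is good to about 2 mm. A picture is of the moment at which its call begins: read the wrist's pose just before it. get_calibration takes no time and is no camera call; for the wrist camera it gives the pose at the moment of the call.
- arm.hand_in(): hands the job in, once; it reports no verdict.
Trained networks look in the newest picture that a camera, given by its name, has taken for a name from the list of things; names that differ only in an ending like _2 or _b are one class to them, and where a whole thing is asked for, a point or a joint stands for the part that bears it (a point fixed in the world has none). Each returns a list of dicts, best first, with "conf" (0 to 1); they miss things now and then, are a little off and sometimes report something else, mostly with a low value. They report only what shows in the picture. A call takes as long as a camera call. They do not tell look-alikes from the thing itself.
- spot_in(query, camera): "extent" ([left, top, width, height] in pixels, round what is visible of it).
- place_of(query, camera): "centre" ([column, row] in pixels: a listed point, or the origin of a listed thing).
The state is a dict: "time": time; "joints": joint angles; "joint_vel": joint speeds; "joint_efforts": joint torques, N m; "position": TCP position; "tool_rot": TCP orientation; "ft_force": force on the tool from outside, world axes, zero at the start; "wrist_torque": the same for the moment, N m; "gripper_width": opening from 0.0 (shut) to 1.0 (fully open).
Only numpy, scipy, OpenCV 4.12 (cv2) and the standard library are available. Lean on these libraries where they do the work, as an engineer would, in place of code of your own. Each camera call takes 0.05 s, during which the arm holds its last target.

## Working session

There is one attempt and no reset: what is moved stays moved. The work goes in short steps, Python scripts to look and compute and a tool call to move; the robot and the scene stay as the last step left them, time stands still between calls to the robot, and variables do not carry over. Pictures are saved under pics/ and viewed, and the job is handed in when it is done.

Besides the shell and the picture viewer there is one more tool, called after ">>>" as a command line: name --argument value ..., lists and objects as JSON in quotes. apply_moves: Moves the arm, as the interface text tells. Its arguments: {"type":"object","properties":{"deltas":{"type":"array"}},"required":["deltas"]}

```bash
ls; mkdir -p pics; cat > h.py <<'E'
import numpy as np, cv2
from cell import arm, read_camera, get_calibration, spot_in, place_of
def K(c):
    g=get_calibration(c); return g, 192/np.tan(np.radians(g['vfov'])/2)
def save(p,n): cv2.imwrite('pics/'+n, cv2.cvtColor(p,cv2.COLOR_RGB2BGR))
def cloud(d,g):
    f=192/np.tan(np.radians(g['vfov'])/2)
    v,u=np.mgrid[0:d.shape[0],0:d.shape[1]]
    P=np.stack([(u-g['cx'])/f*d,(v-g['cy'])/f*d,d],-1)
    T=np.linalg.inv(np.array(g['camera_from_world']))
    W=P@T[:3,:3].T+T[:3,3]
    W[d<=0]=np.nan
    return W
E
python3 - <<'E'
from h import *
print(arm.observe())
for c in ['scene','top']:
    g=get_calibration(c); p,d=read_camera(c); save(p,c+'0.png'); np.save(c+'_d.npy',d); print(g)
    W=cloud(d,g); np.save(c+'_W.npy',W); np.save(c+'_p.npy',p)
E
```

```text
pics
{'time': 0.0, 'joints': array([-67.6961136 ,  35.28866149,  -0.72061367,  81.64098295,
         0.46464014,  63.21960356,  -2.31575378]), 'joint_vel': array([ 0.01270428, -0.00170037, -0.07417761, -0.01342625, -0.00590923,
        0.00560126,  0.06047777]), 'joint_efforts': array([ 1.27547178e-04, -4.69208014e+01,  2.58965436e-01, -1.71039158e+01,
        9.85388935e-03,  9.53135634e-03, -3.60386068e-06]), 'position': array([0.2622233 , 0.59387633, 0.21244695]), 'tool_rot': array([-1.79853695e+02,  3.89229066e-03,  1.56178996e+02]), 'ft_force': array([ 0.03152902, -0.12850892,  0.34109238]), 'wrist_torque': array([ 0.01024778,  0.03306994, -0.03688622]), 'gripper_width': 0.9982081027143547}
{'vfov': 52.51982073964865, 'cx': 252.63207832977758, 'cy': 189.99529404026194, 'camera_from_world': array([[-5.47791004e-01,  8.36614608e-01, -1.00704887e-03,
         2.49569707e-01],
       [ 6.60829381e-01,  4.31953117e-01, -6.13776046e-01,
        -3.47337337e-01],
       [-5.13059008e-01, -3.36886484e-01, -7.89479544e-01,
         1.33641192e+00],
       [ 0.00000000e+00,  0.00000000e+00,  0.00000000e+00,
         1.00000000e+00]])}
{'vfov': 57.95222270012361, 'cx': 262.44295484409787, 'cy': 189.35248223858198, 'camera_from_world': array([[ 8.82737826e-03, -9.99961037e-01, -4.92724495e-05,
         5.39550371e-02],
       [-9.91577233e-01, -8.74700109e-03, -1.29221055e-01,
         5.51511331e-01],
       [ 1.29215589e-01,  1.18954057e-03, -9.91615811e-01,
         1.01750728e+00],
       [ 0.00000000e+00,  0.00000000e+00,  0.00000000e+00,
         1.00000000e+00]])}
```

View pics/scene0.png

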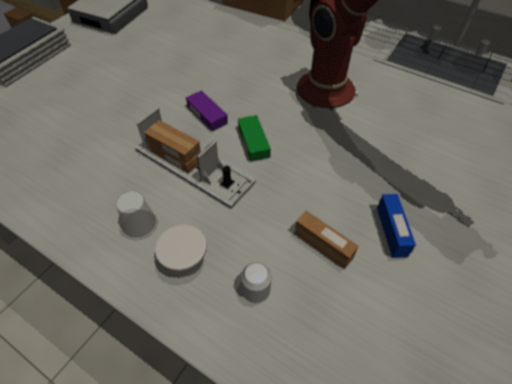

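View pics/top0.png

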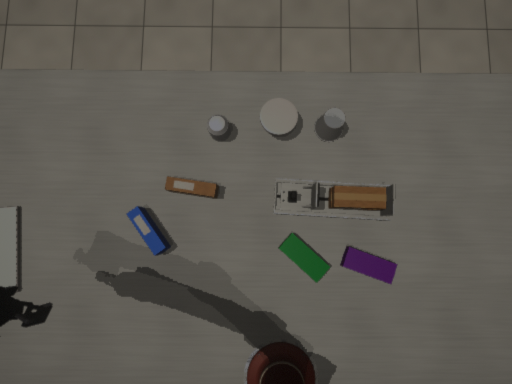

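The scene picture shows the standing brown carton at about (326,238) and the rack at about (195,165). In the top picture they are at about (191,187) and (332,198). Now I'll measure both from the depth.

```bash
python3 - <<'E'
from h import *
for c,boxes in {'top':{'new':(155,165,230,210),'rack':(265,165,400,232)},'scene':{'new':(285,200,365,275),'rack':(125,95,265,215)}}.items():
    W=np.load(c+'_W.npy'); p=np.load(c+'_p.npy').astype(int)
    print(c, 'table z', np.nanmedian(W[...,2]))
    for n,(a,b,e,f) in boxes.items():
        w=W[b:f,a:e].reshape(-1,3); q=p[b:f,a:e].reshape(-1,3)
        ok=np.isfinite(w[:,2])
        h=np.histogram(w[ok,2],bins=np.arange(-.02,.14,.004)); print(n,[(round(x,3),k) for x,k in zip(h[1],h[0]) if k>5])
        zs={'new':[(.054,.07)],'rack':[(.078,.094),(.10,.125),(.012,.024),(.066,.088)]}[n]
        for lo,hi in zs:
            m=ok&(w[:,2]>lo)&(w[:,2]<hi)
            if lo==.078: m&=(q[:,0]-q[:,2]>30)
            if lo==.066: m&=(q.max(1)<60)
            x=w[m]
            if len(x)<5: print(lo,len(x));continue
            r=cv2.minAreaRect((x[:,:2]*1000).astype(np.float32)); print(n,lo,hi,len(x),'med z',np.median(x[:,2]),r, x[:,:2].min(0),x[:,:2].max(0))
for c in ['top','scene']:
    g,f=K(c)
    for n in ['rack','stop_grip','stop_face','carton_new_centre','carton_mid_centre','carton_mid','carton_new']:
        print(c,n,[(np.round(r['centre'],1),round(r['conf'],2)) for r in place_of(n,c)[:4]])
E
```

```text
top table z -0.0005804836948546388
new [(np.float64(-0.008), np.int64(74)), (np.float64(-0.004), np.int64(1133)), (np.float64(0.0), np.int64(1300)), (np.float64(0.004), np.int64(76)), (np.float64(0.008), np.int64(6)), (np.float64(0.012), np.int64(10)), (np.float64(0.024), np.int64(8)), (np.float64(0.028), np.int64(7)), (np.float64(0.032), np.int64(12)), (np.float64(0.036), np.int64(7)), (np.float64(0.04), np.int64(14)), (np.float64(0.044), np.int64(6)), (np.float64(0.048), np.int64(9)), (np.float64(0.052), np.int64(9)), (np.float64(0.056), np.int64(93)), (np.float64(0.06), np.int64(474)), (np.float64(0.064), np.int64(113))]
new 0.054 0.07 685 med z 0.06202285492294313 ((555.117919921875, 272.9702453613281), (150.0028533935547, 40.188995361328125), 81.58161163330078) [0.52609064 0.19680361] [0.58530141 0.34813126]
rack [(np.float64(-0.008), np.int64(183)), (np.float64(-0.004), np.int64(2547)), (np.float64(0.0), np.int64(2082)), (np.float64(0.004), np.int64(556)), (np.float64(0.008), np.int64(220)), (np.float64(0.012), np.int64(685)), (np.float64(0.016), np.int64(781)), (np.float64(0.0
[... 5030 characters left out ...]
 carton_new [(array([151.6, 228. ]), 0.91), (array([190.7, 190.3]), 0.61)]
scene rack [(array([191.3, 166.4]), 0.9), (array([136.7, 222.4]), 0.27)]
scene stop_grip [(array([226.7, 166.5]), 0.89), (array([258.3, 290.2]), 0.45)]
scene stop_face [(array([205. , 167.2]), 0.93)]
scene carton_new_centre [(array([327.8, 239.3]), 0.94), (array([390.9, 224.7]), 0.9)]
scene carton_mid_centre [(array([203.8, 109.5]), 0.85), (array([170.5, 139.6]), 0.72)]
scene carton_mid [(array([173.8, 142.3]), 0.91), (array([254.3, 142. ]), 0.84), (array([208.7, 118.5]), 0.72), (array([186.4, 261.5]), 0.18)]
scene carton_new [(array([323.8, 246.7]), 0.88), (array([389.6, 231.1]), 0.85), (array([257.9, 287.3]), 0.42)]
```

```bash
python3 - <<'E'
from h import *
p=np.load('top_p.npy'); q=p[155:240,150:400]; save(cv2.resize(q,None,fx=3.2,fy=3.2,interpolation=cv2.INTER_CUBIC),'topz.png')
p=np.load('scene_p.npy'); q=p[90:280,120:370]; save(cv2.resize(q,None,fx=3,fy=3,interpolation=cv2.INTER_CUBIC),'scz.png')
E
```

```text
(no output)
```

View pics/topz.png

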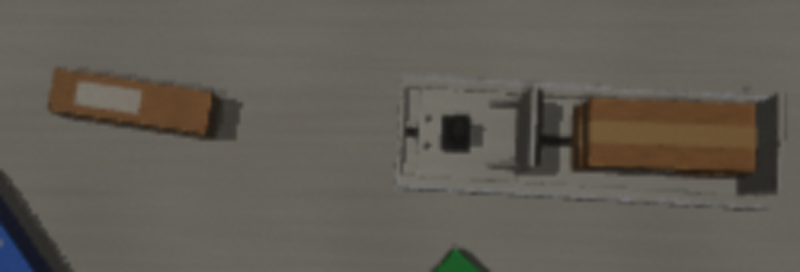

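View pics/scz.png

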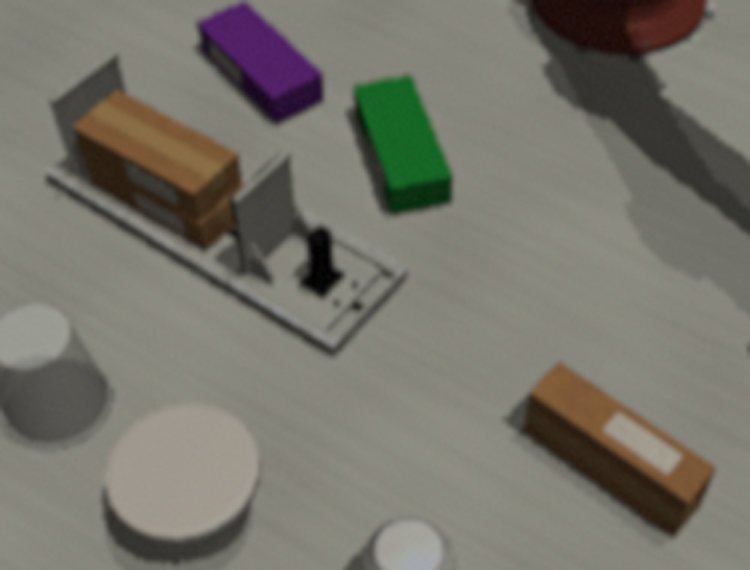

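```bash
python3 - <<'E'
from h import *
R=np.array([526.3,-156.0]); 
for c in ['top','scene']:
    W=np.load(c+'_W.npy'); p=np.load(c+'_p.npy').astype(int)
    w=W.reshape(-1,3)*1000; q=p.reshape(-1,3); ok=np.isfinite(w[:,2])
    # rack edge fit: z 14..22 near rack box
    m=ok&(abs(w[:,2]-17)<4)&(abs(w[:,0]-526)<75)&(abs(w[:,1]+156)<200)
    r=cv2.minAreaRect(w[m,:2].astype(np.float32)); print(c,'rack',r)
    a=np.radians(-2.94); ex=np.array([np.cos(a),np.sin(a)]); ey=np.array([-np.sin(a),np.cos(a)])
    X=(w[:,:2]-R)@ex; Y=(w[:,:2]-R)@ey; Z=w[:,2]
    inb=ok&(abs(X)<60)&(abs(Y)<190)
    print(' flange x', np.percentile(X[inb&(abs(Z-17)<3)],[1,99]),'y',np.percentile(Y[inb&(abs(Z-17)<3)],[1,99]))
    m=inb&(Z>92)&(Y<-120); print(' wall Y pct',np.percentile(Y[m],[5,25,50,75,95]), 'X',np.percentile(X[m],[3,97]),m.sum())
    m=inb&(Z>92)&(Y>0); print(' plate Y pct',np.percentile(Y[m],[5,25,50,75,95]), 'X',np.percentile(X[m],[3,97]),m.sum())
    br=(q[:,0]-q[:,2]>25)
    m=inb&br&(abs(Z-86)<5); print(' mid',np.percentile(Y[m],[1,99]),np.percentile(X[m],[1,99]), cv2.minAreaRect(np.stack([X[m],Y[m]],1).astype(np.float32)))
    m=inb&br&(Z<80)&(Z>50)&(Y>-30); print(' mid end', np.percentile(Y[m],[5,50,95]) if m.sum() else 0,m.sum())
    m=inb&br&(Z<42)&(Z>10)&(Y>-30); print(' low end', np.percentile(Y[m],[5,50,95]) if m.sum() else 0,m.sum())
    m=inb&(Z>60)&(Z<90)&(Y>60)&(Y<160); print(' grip', np.percentile(Y[m],[2,50,98]),np.percentile(X[m],[2,50,98]),np.percentile(Z[m],[50,98]),m.sum())
    # bystanders
    m=(ok&(Z>15)&(Z<130)&(w[:,0]>.2*1000)&(abs(w[:,1])<600)).reshape(W.shape[:2]).astype(np.uint8)
    n,lab,st,ce=cv2.connectedComponentsWithStats(m)
    for i in range(1,n):
        if st[i,4]>60:
            v=w[lab.ravel()==i]; print('  blob',np.round(ce[i]),st[i,4],v[:,:2].min(0).round(),v[:,:2].max(0).round(),v[:,2].max().round())
E
```

```text
top rack ((526.2578735351562, -156.0424041748047), (357.9677734375, 110.8611831665039), 87.06404876708984)
 flange x [-55.16139899  54.29263607] y [-171.7777486   177.79366573]
 wall Y pct [-153.6083046  -152.1584393  -151.0579415  -150.5031689  -149.94087223] X [-39.91187742  38.81804919] 130
 plate Y pct [56.55407714 58.95823177 63.11937207 65.41096444 66.17722847] X [-34.07583948  31.92171029] 110
 mid [-138.82245753    8.04163907] [-27.49104492  33.84175584] ((2.934694290161133, -65.64904022216797), (62.62001419067383, 149.27635192871094), 1.3233450651168823)
 mid end [7.7410549  8.54290235 9.25234364] 30
 low end [ 9.90101632 10.62080641 11.14855073] 10
 grip [ 65.21295052 117.55557035 131.62266799] [-32.22231189  -2.66120602  28.41578034] [78.2153493  87.30913162] 82
  blob [278. 116.] 1132 [714. -44.] [829.  68.] 73.0
  blob [331. 124.] 703 [ 714. -186.] [ 787. -109.] 105.0
  blob [218. 127.] 463 [709. 164.] [772. 227.] 93.0
  blob [191. 187.] 763 [525. 197.] [585. 351.] 69.0
  blob [343. 198.] 2886 [ 462. -333.] [590.  23.] 121.0
  blob [148. 230.] 915 [352. 339.] [496. 460.]
[... 646 characters left out ...]
2, 153.8372039794922), 0.9459453821182251)
 mid end [-10.6331938    5.95771997   8.06942398] 161
 low end [-7.18703632  7.50719866 10.31263152] 114
 grip [ 61.52561128  63.57441983 129.98976242] [-34.43491253   2.41210418  33.13593358] [75.24840255 88.93287415] 229
  blob [206. 108.] 856 [ 275. -342.] [ 382. -179.] 44.0
  blob [185. 153.] 3697 [ 468. -341.] [589.  24.] 120.0
  blob [254. 136.] 929 [ 275. -139.] [421.   8.] 45.0
  blob [134. 213.] 1259 [ 719. -182.] [ 799. -109.] 104.0
  blob [396. 224.] 1447 [352. 336.] [496. 458.] 67.0
  blob [326. 238.] 1584 [526. 195.] [587. 348.] 66.0
  blob [181. 248.] 1992 [713. -48.] [829.  69.] 72.0
  blob [255. 281.] 957 [709. 162.] [775. 228.] 92.0
```

```bash
cat > plan.py <<'E'
from h import *
from scipy.spatial.transform import Rotation as Ro, Slerp
def rot(rpy): return Ro.from_euler('xyz',rpy,degrees=True)
def plan(p0,r0,p1,r1,n,g):
    p0,p1=np.array(p0,float),np.array(p1,float); S=Slerp([0,1],Ro.concatenate([r0,r1])); prev_p,prev_r=p0,r0
    for i in range(1,n+1):
        p=p0+(p1-p0)*i/n; r=S(i/n)
        d=prev_r.inv().apply(p-prev_p)*1000; w=(prev_r.inv()*r).as_rotvec()
        d=np.round(d,1);w=np.round(w,3)
        print(', '.join('%g'%v for v in list(d)+list(w)+[g]))
        prev_p=prev_p+prev_r.apply(d)/1000; prev_r=prev_r*Ro.from_rotvec(w)
    print('# end',prev_p.round(4),prev_r.as_euler('xyz',degrees=True).round(2))
    return prev_p,prev_r
def log():
    o=arm.observe()
    with open('log.txt','a') as f: f.write(repr([o['joints'].tolist(),o['position'].tolist(),o['tool_rot'].tolist()])+'\n')
    return o
def st(o): print('t',round(o['time'],2),'J',o['joints'].round(1),'P',o['position'].round(4),'R',o['tool_rot'].round(2),'F',o['ft_force'].round(2),'g',round(o['gripper_width'],3))
E
python3 - <<'E'
from plan import *
st(log())
p,r=plan([.263,.595,.214],rot([180,0,156.18]),[.555,.2725,.14],rot([180,0,81.6]),16,-1)
E
```

```text
t 0.8 J [-67.7  35.2  -0.7  81.6   0.5  63.2  -2.3] P [0.2625 0.5946 0.2136] R [-1.8000e+02 -1.0000e-02  1.5618e+02] F [ 0.6  -0.65 -0.55] g 0.999
-24.8, -11.1, 4.6, 0, -0, 0.081, -1
-25.7, -9, 4.7, -0, -0, 0.082, -1
-26.3, -6.9, 4.6, -0, -0, 0.081, -1
-26.8, -4.7, 4.6, -0, -0, 0.081, -1
-27, -2.6, 4.6, -0, -0, 0.082, -1
-27.2, -0.3, 4.7, -0, -0, 0.081, -1
-27.1, 1.9, 4.6, -0, -0, 0.081, -1
-26.9, 4, 4.6, -0, -0, 0.082, -1
-26.5, 6.3, 4.6, -0, -0, 0.081, -1
-25.9, 8.3, 4.7, -0, -0, 0.082, -1
-25.1, 10.5, 4.6, -0, -0, 0.081, -1
-24.1, 12.4, 4.6, -0, -0, 0.081, -1
-23.1, 14.4, 4.6, -0, -0, 0.082, -1
-21.9, 16.2, 4.7, -0, -0, 0.081, -1
-20.4, 17.9, 4.6, -0, -0, 0.081, -1
-18.9, 19.6, 4.6, -0, -0, 0.082, -1
# end [0.555  0.2725 0.14  ] [-180.      0.     81.58]
```

>>> apply_moves --deltas '[-24.8,-11.1,4.6,0,0,0.081,-1,-25.7,-9,4.7,0,0,0.082,-1,-26.3,-6.9,4.6,0,0,0.081,-1,-26.8,-4.7,4.6,0,0,0.081,-1,-27,-2.6,4.6,0,0,0.082,-1,-27.2,-0.3,4.7,0,0,0.081,-1,-27.1,1.9,4.6,0,0,0.081,-1,-26.9,4,4.6,0,0,0.082,-1]'

```text
time: 1.6
position: [0.4099, 0.4317, 0.1763]
tool_rot: [180.0, 0.0, 118.5]
ft_force: [1.3, 0.9, -0.7]
gripper_width: 1.001
```

```bash
python3 -c "
from plan import *
st(log())"
```

```text
t 1.6 J [-54.4  32.6   9.4  94.1  -6.3  53.8 -14.3] P [0.4099 0.4317 0.1763] R [179.99   0.   118.52] F [ 1.33  0.93 -0.73] g 1.001
```

>>> apply_moves --deltas '[-26.5,6.3,4.6,0,0,0.081,-1,-25.9,8.3,4.7,0,0,0.082,-1,-25.1,10.5,4.6,0,0,0.081,-1,-24.1,12.4,4.6,0,0,0.081,-1,-23.1,14.4,4.6,0,0,0.082,-1,-21.9,16.2,4.7,0,0,0.081,-1,-20.4,17.9,4.6,0,0,0.081,-1,-18.9,19.6,4.6,0,0,0.082,-1]'

```text
time: 2.4
position: [0.5556, 0.2704, 0.1393]
tool_rot: [180.0, -0.0, 81.2]
ft_force: [0.7, 0.0, 0.1]
gripper_width: 1.003
```

```bash
python3 -c "
from plan import *
st(log())
p,d=read_camera('wrist'); save(p,'w1.png'); print(get_calibration('wrist'))
st(log())"
```

```text
t 2.4 J [-39.1  37.7  18.7  92.8 -14.5  51.9 -23.8] P [0.5556 0.2704 0.1393] R [179.99  -0.    81.23] F [0.66 0.01 0.1 ] g 1.003
{'vfov': 60.289878805215984, 'cx': 255.86269139438605, 'cy': 194.742206795526, 'camera_from_world': array([[ 0.9868102 , -0.161811  ,  0.00477765, -0.51085556],
       [-0.15510326, -0.93662811,  0.31411902,  0.31658858],
       [-0.04635303, -0.31071689, -0.94937159,  0.41620382],
       [ 0.        ,  0.        ,  0.        ,  1.        ]])}
t 2.45 J [-38.9  37.8  19.2  92.7 -14.4  51.8 -23.9] P [0.5594 0.2639 0.1388] R [179.74   0.28  80.67] F [ 3.61 -3.52  0.09] g 1.002
```

View pics/w1.png

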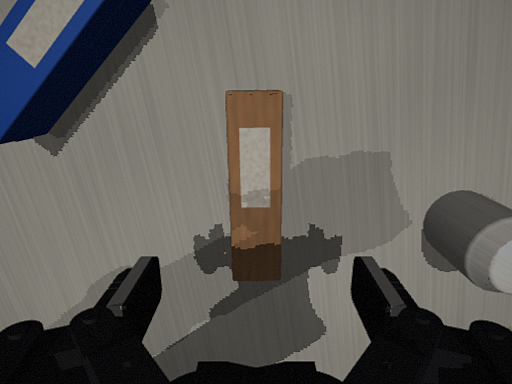

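Wrist view: the carton is centred between the open jaws (columns 228–282) and lined up with them. I'll descend now.

>>> apply_moves --deltas '[0,0,0,0,0,0,-1,0,0,10,0,0,0,-1,0,0,20,0,0,0,-1,0,0,20,0,0,0,-1,0,0,20,0,0,0,-1,0,0,18,0,0,0,-1,0,0,10,0,0,0,-1,0,0,0,0,0,0,-1]'

```text
time: 3.25
position: [0.5525, 0.2729, 0.0398]
tool_rot: [-179.8, 0.1, 81.7]
ft_force: [0.2, 0.2, 0.2]
gripper_width: 1.001
```

```bash
python3 -c "
from plan import *
st(log())
p,d=read_camera('wrist'); save(p,'w2.png'); 
st(log())"
```

```text
t 3.25 J [-37.6  44.9  15.8  97.2 -17.2  40.6 -21.3] P [0.5525 0.2729 0.0398] R [-1.7979e+02  7.0000e-02  8.1680e+01] F [0.23 0.22 0.21] g 1.001
t 3.3 J [-37.6  44.8  15.8  97.1 -17.2  40.6 -21.3] P [0.5537 0.2728 0.041 ] R [-1.7992e+02  1.0000e-02  8.1650e+01] F [ 0.21 -0.44  0.66] g 1.001
```

View pics/w2.png

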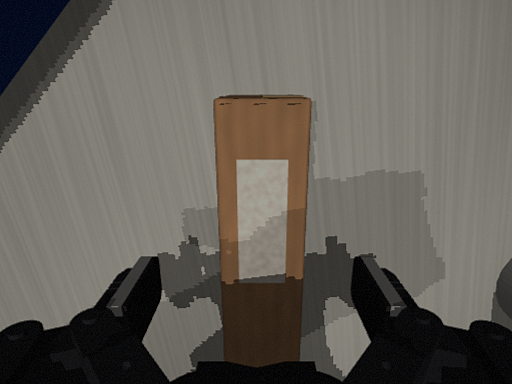

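The carton is still centred between the fingers, so I'm closing.

>>> apply_moves --deltas '[0,0,0,0,0,0,1,0,0,0,0,0,0,1,0,0,0,0,0,0,1,0,0,0,0,0,0,1,0,0,0,0,0,0,1,0,0,0,0,0,0,1,0,0,0,0,0,0,1,0,0,0,0,0,0,1]'

```text
time: 4.1
position: [0.5605, 0.2729, 0.0518]
tool_rot: [179.3, -0.5, 81.5]
ft_force: [-7.9, -4.5, 42.7]
gripper_width: 0.012
```

```bash
python3 - <<'E'
from plan import *
from scipy.optimize import least_squares
st(log())
L=[eval(l) for l in open('log.txt')]
# generic fit: roll-pitch chain with signs
Rz=lambda a:Ro.from_euler('z',a,degrees=True); Ry=lambda a:Ro.from_euler('y',a,degrees=True)
import itertools
best=[]
def fk(x,j,s):
    r=Rz(s[0]*j[0]+x[4]); p=np.array([0,0,x[0]]); r=r*Ry(j[1])
    r=r*Rz(s[1]*j[2]); p=p+r.apply([x[5],0,x[1]]); r=r*Ry(j[3]); p=p+r.apply([x[6],0,0]); r=r*Rz(s[2]*j[4]); p=p+r.apply([0,0,x[2]]); r=r*Ry(j[5]); r=r*Rz(s[3]*j[6]+x[7]); p=p+r.apply([0,0,x[3]])
    return p,r
for s in itertools.product([1,-1],repeat=4):
  for y0,t0 in itertools.product([0,90,180,270],repeat=2):
    def res(x):
        o=[]
        for j,p,e in L:
            P,r=fk(x,j,s); o+=list((P-p)*10)+list((rot(e).inv()*r).as_rotvec())
        return o+[0.02*(x[5]),0.02*x[6]]
    try: q=least_squares(res,[.3,.35,.35,.2,y0,0,0,t0])
    except Exception as ex: continue
    best.append((q.cost,s,q.x.round(4)))
best.sort(key=lambda b:b[0])
for b in best[:4]: print(b)
E
```

```text
t 4.1 J [-37.6  44.   16.2  96.6 -17.2  41.  -21.3] P [0.5605 0.2729 0.0518] R [179.33  -0.45  81.51] F [-7.93 -4.49 42.71] g 0.012
(np.float64(0.00018366836503615392), (-1, -1, -1, -1), array([ 2.546000e-01,  5.491000e-01,  3.626000e-01,  3.202000e-01,
        3.580248e+02,  1.150000e-02, -8.000000e-04,  8.802490e+01]))
(np.float64(0.0001836683650361625), (-1, -1, -1, -1), array([ 2.54600e-01,  5.49100e-01,  3.62600e-01,  3.20200e-01,
       -1.97520e+00,  1.15000e-02, -8.00000e-04,  8.80249e+01]))
(np.float64(0.00018366836503616883), (-1, -1, -1, -1), array([ 2.54600e-01,  5.49100e-01,  3.62600e-01,  3.20200e-01,
       -1.97520e+00,  1.15000e-02, -8.00000e-04,  8.80249e+01]))
(np.float64(0.00018366836503617206), (-1, -1, -1, -1), array([ 2.546000e-01,  5.491000e-01,  3.626000e-01,  3.202000e-01,
        3.580248e+02,  1.150000e-02, -8.000000e-04,  8.802490e+01]))
```

```bash
python3 - <<'E'
from plan import *
for c in ['scene','wrist']:
    p,d=read_camera(c); save(p,c+'3.png'); np.save(c+'3W.npy',cloud(d,get_calibration(c)))
    if c=='scene': save(cv2.resize(p[170:300,270:430],None,fx=5,fy=4.6,interpolation=cv2.INTER_CUBIC),'sc3z.png')
st(log())
E
```

```text
t 4.2 J [-37.6  44.   16.2  96.6 -17.2  41.  -21.3] P [0.5599 0.2729 0.0517] R [179.38  -0.44  81.53] F [-8.31 -4.33 42.32] g 0.012
```

View pics/sc3z.png

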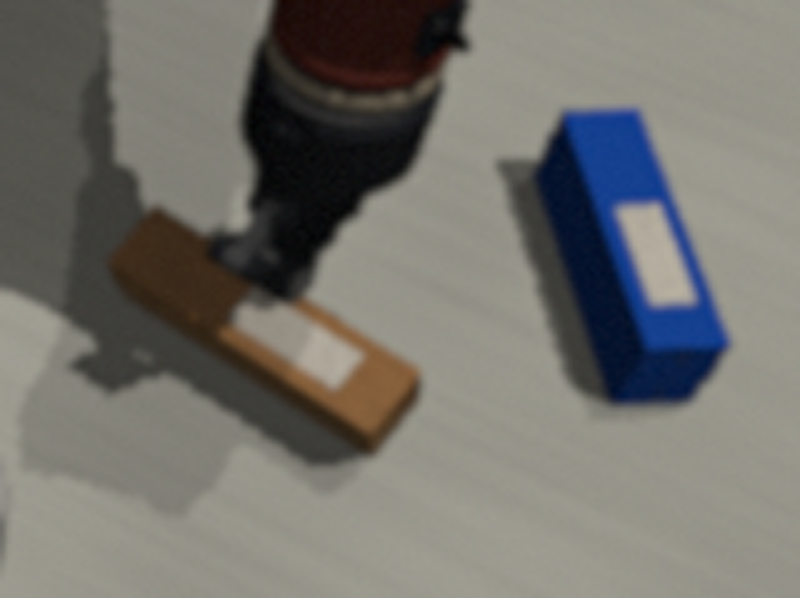

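View pics/wrist3.png

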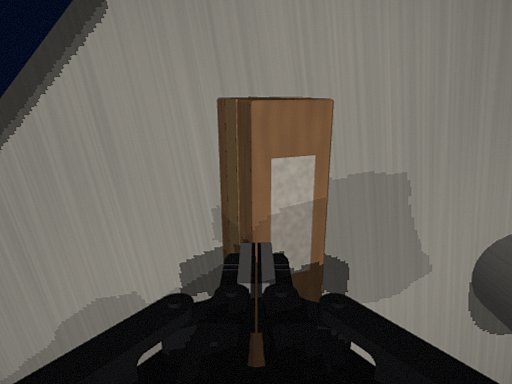

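```bash
python3 - <<'E'
from plan import *
W=np.load('wrist3W.npy'); 
for rc in [(243,246),(243,265),(250,250),(262,246),(275,250),(290,256),(300,230),(350,256),(230,240),(150,290),(200,290),(105,290),(280,310),(150,232),(240,300)]: print(rc,W[rc[0],rc[1]].round(4))
W=np.load('scene3W.npy'); p=cv2.imread('pics/scene3.png').astype(int)
m=(p[...,2]-p[...,0]>20); m[:200]=0;m[:,:285]=0;m[280:]=0;m[:,370:]=0
w=W[m]; h=np.histogram(w[:,2],bins=np.arange(-.01,.1,.005)); print(list(zip(h[1].round(3),h[0])))
# plane fit of top
u,v=np.mgrid[0:1,0:1]
t=w[w[:,2]>.05]; c=np.median(t,0); 
for _ in range(5):
    U,S,V=np.linalg.svd(t-t.mean(0),full_matrices=False); n=V[2]; d=(t-t.mean(0))@n; t=t[abs(d)<.003]
print('top normal',n.round(3),t.mean(0).round(4),len(t))
E
```

```text
(243, 246) [0.5578 0.285  0.0746]
(243, 265) [0.5664 0.2838 0.0748]
(250, 250) [0.5596 0.2846 0.0812]
(262, 246) [0.558  0.2846 0.0914]
(275, 250) [0.5596 0.284  0.1007]
(290, 256) [0.5583 0.257  0.0703]
(300, 230) [0.5532 0.2857 0.1175]
(350, 256) [0.5529 0.2204 0.0699]
(230, 240) [0.5538 0.2823 0.0523]
(150, 290) [0.5835 0.3228 0.0653]
(200, 290) [0.5808 0.2991 0.0645]
(105, 290) [0.5859 0.342  0.0635]
(280, 310) [0.5864 0.2518 0.0601]
(150, 232) [0.556  0.3231 0.0434]
(240, 300) [0.5834 0.2771 0.0631]
[(np.float64(-0.01), np.int64(0)), (np.float64(-0.005), np.int64(5)), (np.float64(0.0), np.int64(8)), (np.float64(0.005), np.int64(6)), (np.float64(0.01), np.int64(22)), (np.float64(0.015), np.int64(17)), (np.float64(0.02), np.int64(25)), (np.float64(0.025), np.int64(28)), (np.float64(0.03), np.int64(25)), (np.float64(0.035), np.int64(40)), (np.float64(0.04), np.int64(25)), (np.float64(0.045), np.int64(33)), (np.float64(0.05), np.int64(27)), (np.float64(0.055), np.int64(202)), (np.float64(0.06), np.int64(303)), (np.float64(0.065), np.int64(285)), (np.float64(0.07), np.int64(46)), (np.float64(0.075), np.int64(0)), (np.float64(0.08), np.int64(0)), (np.float64(0.085), np.int64(0)), (np.float64(0.09), np.int64(0))]
top normal [-0.334  0.046 -0.942] [0.5791 0.2727 0.0636] 763
```

```bash
python3 - <<'E'
from plan import *
W=np.load('wrist3W.npy'); p=cv2.imread('pics/wrist3.png')
for rc in [(50,300),(100,400),(200,400),(200,150),(300,420)]: print('tab',rc,W[rc].round(4))
g=get_calibration('wrist'); T=np.linalg.inv(g['camera_from_world']); print('cam',T[:3,3].round(4))
for r in range(225,300,5): print(r,[ '%.3f %.3f %.3f'%tuple(W[r,c]) for c in (234,246,256,266,276)])
S=np.load('scene3W.npy'); q=cv2.imread('pics/scene3.png')
# dark points near tcp
m=(q.max(2)<70)&(abs(S[...,0]-.56)<.06)&(abs(S[...,1]-.273)<.05)&(S[...,2]>.03)
s=S[m]; print(m.sum()); print(np.sort(s[:,2])[:20].round(3)); 
for z in np.arange(.04,.16,.01):
    k=s[(s[:,2]>=z)&(s[:,2]<z+.01)]
    if len(k): print(z.round(2),len(k),k.min(0).round(3),k.max(0).round(3))
E
```

```text
tab (50, 300) [6.020e-01 3.687e-01 2.000e-04]
tab (100, 400) [ 0.661   0.3311 -0.0016]
tab (200, 400) [ 6.594e-01  2.651e-01 -4.000e-04]
tab (200, 150) [ 4.919e-01  2.908e-01 -1.000e-04]
tab (300, 420) [ 0.6735  0.182  -0.0011]
cam [0.5706 0.3506 0.212 ]
225 ['0.550 0.282 0.043', '0.558 0.289 0.062', '0.563 0.292 0.071', '0.568 0.290 0.069', '0.573 0.288 0.067']
230 ['0.550 0.279 0.044', '0.558 0.286 0.062', '0.563 0.289 0.071', '0.568 0.287 0.068', '0.572 0.286 0.066']
235 ['0.549 0.276 0.043', '0.557 0.284 0.062', '0.563 0.286 0.070', '0.567 0.285 0.070', '0.572 0.284 0.068']
240 ['0.548 0.273 0.043', '0.557 0.281 0.062', '0.562 0.284 0.070', '0.567 0.282 0.069', '0.572 0.281 0.068']
245 ['0.548 0.269 0.042', '0.558 0.285 0.076', '0.562 0.281 0.070', '0.567 0.283 0.076', '0.571 0.278 0.067']
250 ['0.547 0.266 0.042', '0.558 0.285 0.081', '0.562 0.279 0.071', '0.567 0.284 0.081', '0.571 0.276 0.067']
255 ['0.552 0.281 0.078', '0.558 0.284 0.085', '0.561 0.276 0.070', '0.566 0.283 0.085', '0.571 0.279 0.078']
260 ['0.552 0.281 0.081', '0.558 0.284 0.089', '0.561 0.273 0.070', '0.566 
[... 806 characters left out ...]
898
[0.031 0.031 0.031 0.031 0.032 0.032 0.032 0.033 0.033 0.033 0.034 0.034
 0.034 0.035 0.035 0.035 0.036 0.036 0.036 0.036]
0.04 21 [0.583 0.225 0.04 ] [0.597 0.317 0.049]
0.05 48 [0.575 0.224 0.051] [0.591 0.257 0.06 ]
0.06 162 [0.554 0.223 0.06 ] [0.593 0.27  0.07 ]
0.07 5 [0.565 0.245 0.07 ] [0.572 0.279 0.079]
0.08 18 [0.56  0.268 0.081] [0.575 0.282 0.09 ]
0.09 11 [0.559 0.275 0.09 ] [0.573 0.283 0.1  ]
0.1 3 [0.557 0.281 0.101] [0.568 0.282 0.107]
0.11 17 [0.551 0.262 0.113] [0.592 0.285 0.119]
0.12 34 [0.568 0.264 0.121] [0.596 0.281 0.13 ]
0.13 31 [0.545 0.268 0.13 ] [0.604 0.29  0.14 ]
0.14 26 [0.547 0.276 0.14 ] [0.611 0.29  0.15 ]
0.15 55 [0.549 0.251 0.15 ] [0.62  0.289 0.16 ]
```

The stated finger geometry doesn't match what I see. The shut fingertips measure about 20 mm behind the reported TCP, so the jaws closed on the carton's top and have tilted it about 20°. I'll back off straight up and measure the free fingers, shut and then open.

>>> apply_moves --deltas '[0,0,-5,0,0,0,1,0,0,-5,0,0,0,1,0,0,-8,0,0,0,1,0,0,-15,0,0,0,1,0,0,-15,0,0,0,1,0,0,-12,0,0,0,1,0,0,0,0,0,0,1,0,0,0,0,0,0,1]'

```text
time: 5.0
position: [0.5544, 0.2721, 0.1015]
tool_rot: [-180.0, 0.0, 81.6]
ft_force: [-0.0, -0.3, -0.1]
gripper_width: -0.001
```

```bash
cat > fing.py <<'E'
from plan import *
import sys
o=log(); g=get_calibration('wrist'); p,d=read_camera('wrist'); W=cloud(d,g); n=sys.argv[1]
save(p,n+'.png'); np.save(n+'W.npy',W); st(o)
r=rot(o['tool_rot']); T=r.inv().apply((W-o['position']).reshape(-1,3)).reshape(W.shape)*1000
np.save(n+'T.npy',T)
m=(abs(T[...,1])<62)&(abs(T[...,0])<20)&(T[...,2]>-60)&(p.max(2)<110)
t=T[m]
for z in range(-60,30,6):
    k=t[(t[:,2]>=z)&(t[:,2]<z+6)]
    if len(k)>3: print(z,len(k),'x',k[:,0].min().round(1),k[:,0].max().round(1),'y-',k[k[:,1]<0][:,1].min(initial=0).round(1),k[k[:,1]<0][:,1].max(initial=-99).round(1),'y+',k[k[:,1]>0][:,1].min(initial=99).round(1),k[k[:,1]>0][:,1].max(initial=0).round(1))
E
python3 fing.py w4
```

```text
t 5.0 J [-38.7  40.3  17.7  94.8 -15.5  47.4 -22.8] P [0.5544 0.2721 0.1015] R [-1.7999e+02  1.0000e-02  8.1580e+01] F [-0.01 -0.27 -0.14] g -0.001
-60 782 x -10.8 14.0 y- -20.1 -0.2 y+ 0.1 21.9
-54 393 x -11.2 12.4 y- -12.7 -0.2 y+ 0.1 14.2
-48 538 x 6.5 12.4 y- -12.9 -0.2 y+ 0.1 14.4
-42 473 x 6.0 12.2 y- -12.9 -0.3 y+ 0.1 14.3
-36 430 x 6.3 12.5 y- -13.0 -0.3 y+ 0.1 14.3
-30 359 x 6.7 12.3 y- -12.8 -0.4 y+ 0.0 14.3
-24 99 x 6.7 12.1 y- -10.5 -0.4 y+ 0.0 12.5
```

View pics/w4.png

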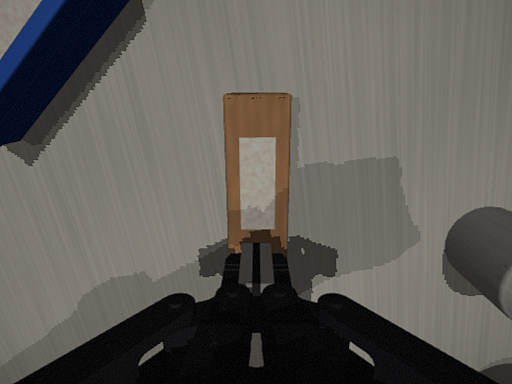

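The shut tips sit 20–21 mm behind the reported TCP and the carton is upright again. Next I'll measure the open fingers.

>>> apply_moves --deltas '[0,0,0,0,0,0,0,0,0,0,0,0,0,0,0,0,0,0,0,0,0,0,0,0,0,0,0,0,0,0,0,0,0,0,0,0,0,0,0,0,0,0,0,0,0,0,0,0,0,0,0,0,0,0,0,0]'

```text
time: 5.85
position: [0.5545, 0.2721, 0.1016]
tool_rot: [-180.0, 0.0, 81.6]
ft_force: [0.2, 0.5, -0.9]
gripper_width: 0.504
```

```bash
python3 fing.py w5
```

```text
t 5.85 J [-38.7  40.3  17.7  94.8 -15.5  47.4 -22.8] P [0.5545 0.2721 0.1016] R [-180.      0.     81.58] F [ 0.18  0.53 -0.93] g 0.504
-60 1077 x -10.9 13.0 y- -37.0 -20.4 y+ 21.9 38.2
-54 704 x -11.5 12.5 y- -34.3 -20.4 y+ 21.8 35.9
-48 743 x -10.8 12.3 y- -34.1 -20.4 y+ 21.8 35.7
-42 659 x -10.8 12.6 y- -34.3 -20.4 y+ 21.8 35.7
-36 579 x -11.4 12.2 y- -34.4 -20.4 y+ 21.8 35.5
-30 461 x -10.8 12.3 y- -33.6 -20.4 y+ 21.9 35.0
-24 165 x -9.5 11.7 y- -26.8 -20.5 y+ 21.9 28.4
```

View pics/w5.png

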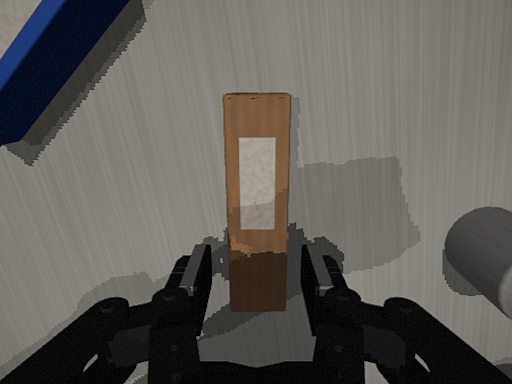

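```bash
python3 - <<'E'
from plan import *
for n in ['w4','w5']:
    T=np.load(n+'T.npy'); p=cv2.imread('pics/'+n+'.png')
    m=(abs(T[...,1])<40)&(T[...,0]>5)&(T[...,0]<14)&(T[...,2]>-60)&(T[...,2]<-10)
    print(n,'tip z',np.sort(T[m][:,2])[-12:].round(1))
    W=np.load(n+'W.npy'); pi=p.astype(int)
    m=(abs(W[...,2]-.062)<.006)&(pi[...,2]>0)&(W[...,1]>.285)&(abs(W[...,0]-.555)<.06)
    w=W[m]; print(len(w),np.median(w[:,2]),cv2.minAreaRect((w[:,:2]*1000).astype(np.float32)))
p,d=read_camera('top'); W=cloud(d,get_calibration('top')); pi=p.astype(int); save(p,'top5.png')
m=(abs(W[...,2]-.062)<.006)&(abs(W[...,0]-.555)<.06)&(abs(W[...,1]-.27)<.1)&(pi[...,0]-pi[...,2]>12)
w=W[m]; print('top',len(w),cv2.minAreaRect((w[:,:2]*1000).astype(np.float32)))
E
```

```text
w4 tip z [-20.4 -20.4 -20.4 -20.3 -20.3 -20.2 -20.2 -20.1 -20.1 -20.1 -19.7 -19.2]
6736 0.06149761040709781 ((562.1368408203125, 315.03411865234375), (65.53022003173828, 40.1378059387207), 82.00696563720703)
w5 tip z [-20.5 -20.5 -20.4 -20.3 -20.3 -20.  -20.  -19.9 -19.9 -19.7 -19.6 -19.5]
6737 0.06148795540241456 ((562.1677856445312, 315.037109375), (65.6715316772461, 40.17456817626953), 82.02201080322266)
top 386 ((550.9976196289062, 242.27816772460938), (87.46607208251953, 40.358463287353516), 81.9424057006836)
```

>>> apply_moves --deltas '[0,1,0,0,0,0,-1,0,0,0,0,0,0,-1,0,0,0,0,0,0,-1,0,0,15,0,0,0,-1,0,0,25,0,0,0,-1,0,0,25,0,0,0,-1,0,0,18,0,0,0,-1,0,0,7,0,0,0,-1]'

```text
time: 6.75
position: [0.5542, 0.2715, 0.0096]
tool_rot: [-179.8, 0.1, 81.6]
ft_force: [-0.5, -0.4, 0.2]
gripper_width: 0.999
```

```bash
python3 fing.py w6
```

```text
t 6.75 J [-36.9  47.4  14.8  97.8 -18.1  37.4 -20.5] P [0.5542 0.2715 0.0096] R [-1.7982e+02  1.2000e-01  8.1580e+01] F [-0.55 -0.4   0.18] g 0.999
-60 1227 x -10.9 12.5 y- -55.8 -41.1 y+ 3.2 57.0
-54 7573 x -20.0 20.0 y- -55.6 -0.2 y+ 0.1 57.2
-48 950 x -10.7 12.3 y- -55.6 -41.3 y+ 42.8 57.2
-42 775 x -10.8 12.4 y- -55.3 -41.5 y+ 42.9 56.8
-36 428 x -10.8 11.8 y- -48.3 -41.6 y+ 43.0 53.6
-30 4 x -1.1 3.5 y- -42.2 -42.2 y+ 43.6 43.8
6 1535 x -20.0 20.0 y- -56.0 -29.1 y+ 32.8 61.8
```

View pics/w6.png

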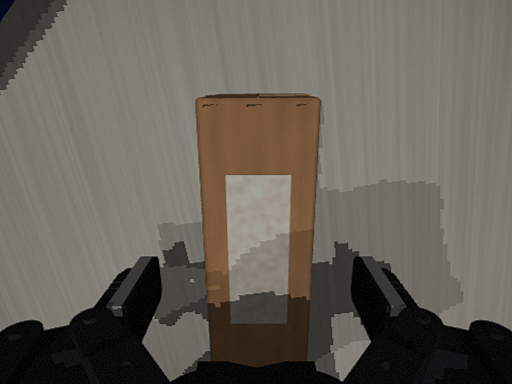

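The carton is centred, and the pads now overlap its top part (open tips about 33 mm behind the TCP, roughly z = 0.043, swinging forward as they shut). Closing.

>>> apply_moves --deltas '[0,0,0,0,0,0,1,0,0,0,0,0,0,1,0,0,0,0,0,0,1,0,0,0,0,0,0,1,0,0,0,0,0,0,1,0,0,0,0,0,0,1,0,0,0,0,0,0,1,0,0,0,0,0,0,1]'

```text
time: 7.6
position: [0.5567, 0.2724, 0.0129]
tool_rot: [179.9, -0.1, 81.6]
ft_force: [-0.5, -1.2, 7.2]
gripper_width: 0.456
```

```bash
cat > fk.py <<'E'
from plan import *
from scipy.optimize import least_squares
Rz=lambda a:Ro.from_euler('z',a,degrees=True); Ry=lambda a:Ro.from_euler('y',a,degrees=True)
def fk(x,j):
    r=Rz(-j[0]+x[4]); p=np.array([0,0,x[0]]); r=r*Ry(j[1])
    r=r*Rz(-j[2]); p=p+r.apply([x[5],0,x[1]]); r=r*Ry(j[3]); p=p+r.apply([x[6],0,0]); r=r*Rz(-j[4]); p=p+r.apply([0,0,x[2]]); r=r*Ry(j[5]); r=r*Rz(-j[6]+x[7]); p=p+r.apply([0,0,x[3]])
    return p,r
def fit():
    L=[eval(l) for l in open('log.txt')]
    def res(x):
        o=[]
        for j,p,e in L:
            P,r=fk(x,j); o+=list((P-p)*10)+list((rot(e).inv()*r).as_rotvec())
        return o+[.02*x[5],.02*x[6]]
    q=least_squares(res,[.25,.5,.36,.32,-2,0,0,88]); return q.x,np.sqrt(2*q.cost/len(L)/6)
lo=np.array([-178.69,-17.37,-77.05,15.02,-78.02,.78,-162.83]);hi=np.array([178.69,117.87,75.6,138.74,258.01,113.62,162.83])
def ik(x,p,r,j0):
    def res(j):
        P,q=fk(x,j); return np.r_[(P-p)*10,(r.inv()*q).as_rotvec()*3, .002*(j-j0)/10]
    q=least_squares(res,np.clip(j0,lo+.5,hi-.5),bounds=(lo+.2,hi-.2)); P,rr=fk(x,q.x)
    return q.x,np.linalg.norm(P-p)*1000,np.degrees(np.linalg.norm((r.inv()*rr).as_rotvec()))
E
python3 - <<'E'
from fk import *
o=log(); st(o)
x,rm=fit(); print(x.round(4),rm)
j=o['joints']; p0=o['position']
# candidate: position, yaw, tilt about tool x axis by +-th ; tool x = carton length axis
for bear in [5,15,25]:
  for rr in [.55,.60]:
    pc=np.array([rr*np.cos(np.radians(bear)),rr*np.sin(np.radians(bear)),.06])
    for yaw in [bear,bear+180,bear+30,bear-150,bear+60,bear+90,bear-30]:
      for th in [55,-55]:
        r0=rot([180,0,yaw]); jj=j.copy(); ok=True
        for t in np.linspace(0,1,6):
            r=r0*Ro.from_rotvec([np.radians(th*t),0,0]); p=pc-(r.apply([0,0,1])-[0,0,-1])*(-.039)
            jj,ep,er=ik(x,p,r,jj)
        if ep<2 and er<1: print(bear,rr,'yaw',yaw,'tilt',th,jj.round(0),round(ep,1),round(er,2))
E
```

```text
t 7.6 J [-36.9  47.2  14.9  97.6 -18.1  37.4 -20.6] P [0.5567 0.2724 0.0129] R [ 1.7987e+02 -9.0000e-02  8.1580e+01] F [-0.52 -1.24  7.16] g 0.456
[ 2.56500e-01  5.49000e-01  3.62500e-01  3.21800e-01 -1.96750e+00
  1.18000e-02 -7.00000e-04  8.80326e+01] 0.002341418192762324
5 0.55 yaw 5 tilt 55 [ 10.  52.   9. 102. -59.  73. -24.] 0.0 0.0
5 0.55 yaw 5 tilt -55 [-65.  74.  70. 102. -15.  46. -91.] 0.0 0.0
5 0.55 yaw 185 tilt 55 [-40.  53.  17. 102.  45.  59.  32.] 0.0 0.0
5 0.55 yaw 185 tilt -55 [ 46.  66. -56. 102.  -5.  44. 106.] 0.0 0.0
5 0.55 yaw 35 tilt 55 [  5.  58.   8.  84. -39.  89. -23.] 0.0 0.0
5 0.55 yaw 35 tilt -55 [-69.  69.  66. 122. -30.   7. -59.] 0.0 0.0
5 0.55 yaw -145 tilt 55 [-52.  52.  30. 122.  82.  32.  13.] 0.0 0.0
5 0.55 yaw -145 tilt -55 [ 33.  66. -48.  84.  -2.  75. 121.] 0.0 0.0
5 0.55 yaw 65 tilt 55 [ -2.  62.   9.  70. -22. 102. -13.] 0.0 0.0
5 0.55 yaw 95 tilt 55 [-11.  64.  10.  65.  -5. 107.   4.] 0.0 0.0
5 0.55 yaw -25 tilt 55 [ 43.  55. -40. 122. -78.  24. -20.] 0.0 0.0
5 0.55 yaw -25 tilt -55 [ -52.   74.   64.   84.  -12.   76. -111.] 0.0 0.0
5 0
[... 3299 characters left out ...]
0 0.0
25 0.6 yaw 205 tilt 55 [-55.  55.  13.  94.  46.  64.  36.] 0.0 0.0
25 0.6 yaw 205 tilt -55 [ 23.  67. -55.  94.  -5.  49. 105.] 0.0 0.0
25 0.6 yaw 55 tilt 55 [-13.  61.   4.  74. -38.  92. -30.] 0.0 0.0
25 0.6 yaw 55 tilt -55 [-86.  70.  65. 115. -21.  11. -67.] 0.0 0.0
25 0.6 yaw -125 tilt 55 [-63.  51.  21. 115.  80.  39.  21.] 0.0 0.0
25 0.6 yaw -125 tilt -55 [ 10.  69. -48.  74.  -1.  81. 119.] 0.0 0.0
25 0.6 yaw 85 tilt 55 [-21.  67.   5.  58. -22. 109. -18.] 0.0 0.0
25 0.6 yaw 85 tilt -55 [ -21.   52.  -34.  132.  125.   75. -163.] 0.0 0.0
25 0.6 yaw -5 tilt 55 [ 12.  52. -25. 115. -78.  36. -26.] 0.0 0.0
25 0.6 yaw -5 tilt -55 [ -67.   74.   59.   74.   -9.   82. -115.] 0.0 0.0
```

Gripped: opening 0.456 ≈ 39 mm, which matches the 40 mm thickness. The fitted kinematics reach a 55° tilt at yaw 50. The plan is to lift, turn, tilt over the open worktop, lower the bottom edge and then let the carton down on the finger.

```bash
python3 - <<'E'
from fk import *
x,_=fit()
r0=rot([180,0,81.58]); r1=rot([180,0,50])
print('A'); p,r=plan([.556,.2722,.0125],r0,[.556,.2722,.0625],r0,2,1)
print('B'); p,r=plan(p,r,[.52,.20,.085],r1,10,1)
print('C tilt, keep edge-ish point E at const place')
th=np.radians(55); r2=r*Ro.from_rotvec([th,0,0])
E=np.array([0,.0205,.0129]); pe=p+r.apply(E); 
# rows: rotate keeping E point fixed
n=8; pp,rr=p,r; j=arm.observe()['joints']
for i in range(n):
    rn=rr*Ro.from_rotvec([round(th/n,3),0,0]); pn=pe-rn.apply(E); d=np.round(rr.inv().apply(pn-pp)*1000,1)
    print(', '.join('%g'%v for v in list(d)+[round(th/n,3),0,0,1])); pp=pp+rr.apply(d)/1000; rr=rn
    j,ep,er=ik(x,pp,rr,j)
print(pp.round(4),rr.as_euler('xyz',degrees=True).round(1),j.round(0),ep,er,'E',(pp+rr.apply(E)).round(4))
E
```

```text
A
0, 0, -25, 0, 0, 0, 1
0, 0, -25, 0, 0, 0, 1
# end [0.556  0.2722 0.0625] [180.     0.    81.58]
B
-7.7, -2.5, -2.3, -0, -0, 0.055, 1
-7.8, -2.1, -2.2, -0, -0, 0.055, 1
-7.9, -1.6, -2.3, -0, -0, 0.055, 1
-7.9, -1.2, -2.2, -0, -0, 0.055, 1
-8.1, -0.8, -2.3, -0, -0, 0.056, 1
-8, -0.3, -2.2, -0, -0, 0.055, 1
-8.1, 0.1, -2.3, -0, -0, 0.055, 1
-8.1, 0.6, -2.2, -0, -0, 0.055, 1
-8, 1, -2.3, -0, -0, 0.055, 1
-7.9, 1.4, -2.2, -0, -0, 0.055, 1
# end [0.52  0.2   0.085] [180.     0.    50.01]
C tilt, keep edge-ish point E at const place
0, 1.7, -2.4, 0.12, 0, 0, 1
-0, 1.7, -2.3, 0.12, 0, 0, 1
-0, 1.7, -2.4, 0.12, 0, 0, 1
0, 1.7, -2.3, 0.12, 0, 0, 1
-0, 1.7, -2.4, 0.12, 0, 0, 1
-0, 1.7, -2.4, 0.12, 0, 0, 1
0, 1.6, -2.3, 0.12, 0, 0, 1
-0, 1.7, -2.4, 0.12, 0, 0, 1
[0.5348 0.1876 0.0963] [-125.    0.   50.] [ -7.  59.   7.  75. -37.  95. -27.] 0.0007839191474759175 0.00018953713138807366 E [0.5357 0.1868 0.0721]
```

>>> apply_moves --deltas '[0,0,-10,0,0,0,1,0,0,-20,0,0,0,1,0,0,-20,0,0,0,1,-7.7,-2.5,-2.3,0,0,0.055,1,-7.8,-2.1,-2.2,0,0,0.055,1,-7.9,-1.6,-2.3,0,0,0.055,1,-7.9,-1.2,-2.2,0,0,0.055,1,-8.1,-0.8,-2.3,0,0,0.056,1]'

```text
time: 8.4
position: [0.5367, 0.2355, 0.073]
tool_rot: [-179.9, 0.0, 65.6]
ft_force: [0.5, 0.1, -1.5]
gripper_width: 0.46
```

>>> apply_moves --deltas '[-8,-0.3,-2.2,0,0,0.055,1,-8.1,0.1,-2.3,0,0,0.055,1,-8.1,0.6,-2.2,0,0,0.055,1,-8,1,-2.3,0,0,0.055,1,-7.9,1.4,-2.2,0,0,0.055,1,0,0,0,0,0,0,1,0,0,0,0,0,0,1,0,0,0,0,0,0,1]'

```text
time: 9.2
position: [0.5195, 0.2005, 0.084]
tool_rot: [-180.0, -0.0, 50.1]
ft_force: [0.0, -0.7, -0.2]
gripper_width: 0.454
```

```bash
python3 - <<'E'
from plan import *
st(log()); p,d=read_camera('wrist'); save(p,'w7.png'); T=cloud(d,get_calibration('wrist')); o=log(); st(o)
r=rot(o['tool_rot']); T=r.inv().apply((T-o['position']).reshape(-1,3)).reshape(T.shape)*1000
q=p.astype(int); m=(q[...,0]-q[...,2]>15)&(abs(T[...,1])<40)&(abs(T[...,0])<90)&(T[...,2]>-70)
t=T[m]; print(len(t),t.min(0).round(1),t.max(0).round(1),np.percentile(t[:,2],[2,10,50,90,98]).round(1)); t=t[abs(t[:,2]-np.median(t[:,2]))<5]
print(cv2.minAreaRect(t[:,:2].astype(np.float32)))
E
```

```text
t 9.2 J [-39.4  38.5  25.5 105.9 -24.2  41.  -40.1] P [0.5195 0.2005 0.084 ] R [-1.7997e+02 -1.0000e-02  5.0100e+01] F [ 0.   -0.69 -0.18] g 0.454
t 9.25 J [-39.4  38.5  25.6 105.9 -24.2  41.  -40.1] P [0.5195 0.2004 0.084 ] R [-1.7998e+02 -1.0000e-02  5.0090e+01] F [ 0.08 -0.12 -1.03] g 0.46
24961 [-33.4 -34.9 -50.8] [76.5 37.6 86. ] [-49.7 -49.3 -48.5 -47.7 -46.8]
((21.452110290527344, 0.31458091735839844), (40.208595275878906, 109.7365951538086), 89.96562194824219)
```

View pics/w7.png

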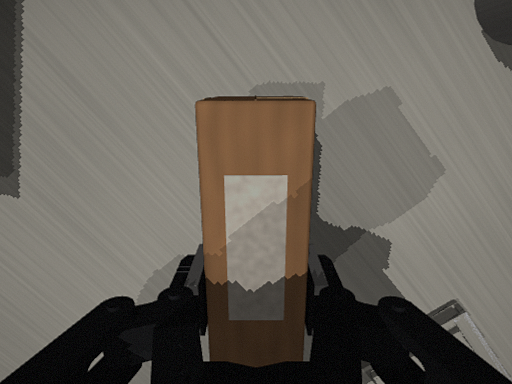

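The carton is held and lifted square in the jaws, its top 48.6 mm behind the TCP, so its bottom edge is at +13.4 mm. Now I'll tilt.

>>> apply_moves --deltas '[0,1.7,-2.4,0.12,0,0,1,0,1.7,-2.3,0.12,0,0,1,0,1.7,-2.4,0.12,0,0,1,0,1.7,-2.3,0.12,0,0,1,0,1.7,-2.4,0.12,0,0,1,0,1.7,-2.4,0.12,0,0,1,0,1.6,-2.3,0.12,0,0,1,0,1.7,-2.4,0.12,0,0,1]'

```text
time: 10.05
position: [0.5354, 0.1866, 0.0954]
tool_rot: [-124.8, -0.1, 50.0]
ft_force: [-0.3, 0.6, -0.7]
gripper_width: 0.457
```

```bash
python3 - <<'E'
from plan import *
o=log();st(o)
p,d=read_camera('scene'); save(p[150:330,220:440].repeat(3,0).repeat(3,1),'s8.png')
o=log();st(o); r=rot(o['tool_rot'])
print('E',o['position']+r.apply([0,.0205,.0134])); print('down in tool', (r.inv().apply([0,0,-1])).round(4))
E
```

```text
t 10.05 J [ -6.3  59.1   6.9  75.3 -38.   94.3 -25.7] P [0.5354 0.1866 0.0954] R [-1.2484e+02 -7.0000e-02  4.9980e+01] F [-0.3   0.61 -0.67] g 0.457
t 10.1 J [ -6.   59.7   7.1  75.3 -37.9  94.3 -25.7] P [0.5352 0.1831 0.0898] R [-124.59    0.39   49.68] F [ 2.89 -1.26 -4.45] g 0.46
E [0.53557613 0.18254615 0.06533828]
down in tool [0.0068 0.8232 0.5677]
```

View pics/s8.png

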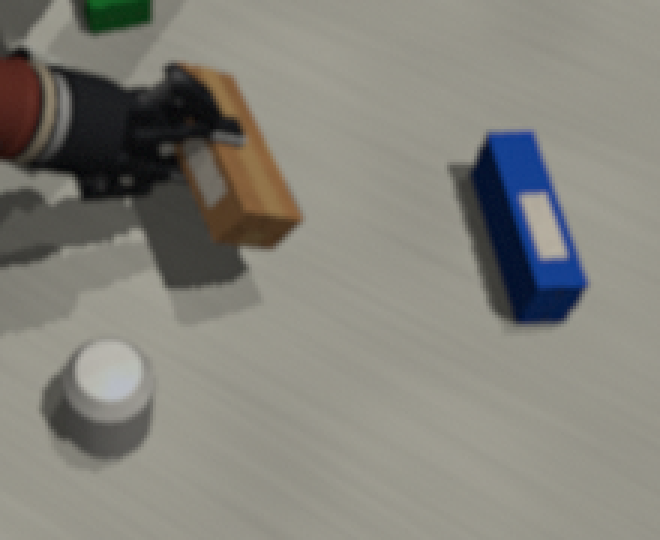

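Tilted 55° and firmly held, with the shaker well clear. Next I'll lower it.

>>> apply_moves --deltas '[0,0,0,0,0,0,1,0,9.8,6.9,0,0,0,1,0,11.5,8.0,0,0,0,1,0,11.5,8.0,0,0,0,1,0,11.5,8.0,0,0,0,1,0,8.2,5.7,0,0,0,1,0,0,0,0,0,0,1,0,0,0,0,0,0,1]'

```text
time: 10.9
position: [0.5344, 0.1873, 0.0313]
tool_rot: [-125.0, 0.0, 50.0]
ft_force: [0.6, 0.4, 0.1]
gripper_width: 0.456
```

```bash
cat > s.py <<'E'
from plan import *
o=log();st(o); r=rot(o['tool_rot'])
print('E',o['position']+r.apply([0,.0205,.0134])); print('down in tool', (r.inv().apply([0,0,-1])).round(4))
E
python3 s.py
```

```text
t 10.9 J [ -6.3  64.    6.7  75.4 -38.2  90.1 -23. ] P [0.5344 0.1873 0.0313] R [-1.2497e+02  1.0000e-02  5.0010e+01] F [0.59 0.39 0.08] g 0.456
E [0.53496614 0.18684549 0.00683262]
down in tool [2.000e-04 8.194e-01 5.732e-01]
```

>>> apply_moves --deltas '[0,1.6,1.1,0,0,0,1,0,1.6,1.1,0,0,0,1,0,1.6,1.1,0,0,0,1,0,0.8,0.6,0,0,0,1,0,0,0,0,0,0,1,0,0,0,0,0,0,1,0,0,0,0,0,0,1,0,0,0,0,0,0,1]'

```text
time: 11.7
position: [0.5345, 0.1873, 0.0247]
tool_rot: [-125.0, -0.0, 50.0]
ft_force: [-0.3, -0.2, -0.2]
gripper_width: 0.458
```

```bash
python3 s.py
```

```text
t 11.7 J [ -6.2  64.6   6.7  75.3 -38.3  89.7 -22.7] P [0.5345 0.1873 0.0247] R [-125.     -0.     50.01] F [-0.3  -0.17 -0.16] g 0.458
E [5.35085456e-01 1.86792509e-01 1.98109806e-04]
down in tool [-1.000e-04  8.191e-01  5.736e-01]
```

The edge is at the table with no load. Next I'll open by a few millimetres so that the carton rests on the lower finger.

>>> apply_moves --deltas '[0,0,0,0,0,0,0.04,0,0,0,0,0,0,0,0,0,0,0,0,0,-0.05,0,0,0,0,0,0,-0.1,0,0,0,0,0,0,-0.1,0,0,0,0,0,0,-0.1,0,0,0,0,0,0,-0.1,0,0,0,0,0,0,-0.1]'

```text
time: 12.5
position: [0.5344, 0.1873, 0.0246]
tool_rot: [-125.0, 0.0, 50.0]
ft_force: [-0.3, -0.4, -0.1]
gripper_width: 0.546
```

```bash
cat > s2.py <<'E'
from plan import *
import sys
p,d=read_camera('scene'); save(p[150:330,220:440].repeat(3,0).repeat(3,1),sys.argv[1]+'.png')
W=cloud(d,get_calibration('scene')); q=p.astype(int)
m=(q[...,0]-q[...,2]>20)&(abs(W[...,0]-.56)<.14)&(abs(W[...,1]-.17)<.14)&(W[...,2]<.09); w=W[m]
print(len(w),'z pct',np.percentile(w[:,2],[2,25,50,75,98]).round(4))
k=w[abs(w[:,2]-.04)<.005]; print(len(k), cv2.minAreaRect((k[:,:2]*1000).astype(np.float32)) if len(k)>20 else '')
st(log())
E
python3 s2.py s9
```

```text
1087 z pct [-0.0002  0.0371  0.0451  0.0559  0.0672]
349 ((547.967529296875, 175.8236541748047), (150.5838165283203, 72.25395202636719), 50.06013870239258)
t 12.55 J [ -6.2  64.6   6.7  75.3 -38.3  89.7 -22.7] P [0.5344 0.1873 0.0246] R [-125.      0.     50.01] F [-0.4   0.43 -0.4 ] g 0.551
```

View pics/s9.png

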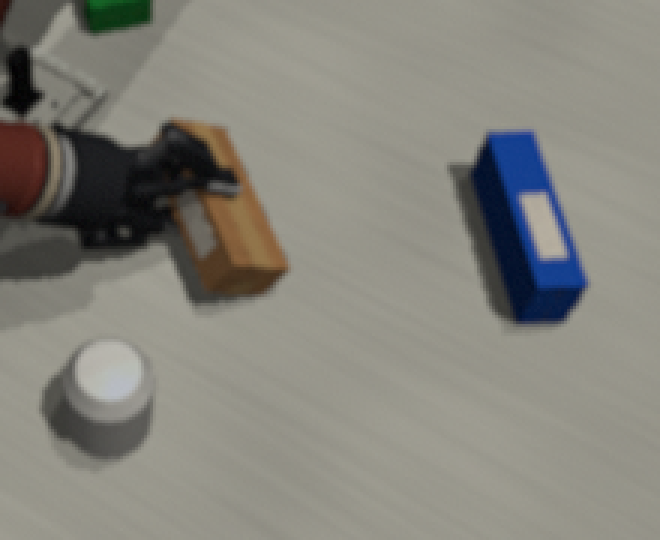

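The carton rests on the lower finger. I'll draw the finger out sideways to let the carton down.

>>> apply_moves --deltas '[0,2.0,-2.9,0,0,0,-0.1,0,2.9,-4.1,0,0,0,-0.1,0,2.9,-4.1,0,0,0,-0.1,0,2.9,-4.1,0,0,0,-0.1,0,2.9,-4.1,0,0,0,-0.1,0,2.9,-4.1,0,0,0,-0.1,0,2.9,-4.1,0,0,0,-0.1,0,2.9,-4.1,0,0,0,-0.1]'

```text
time: 13.35
position: [0.5644, 0.1621, 0.0245]
tool_rot: [-125.0, 0.0, 50.0]
ft_force: [-0.3, 0.9, -0.5]
gripper_width: 0.552
```

```bash
python3 s2.py s10
```

```text
1346 z pct [0.0002 0.0379 0.0395 0.0407 0.0434]
1087 ((559.1675415039062, 166.00457763671875), (150.7867889404297, 62.84275436401367), 49.975860595703125)
t 13.4 J [ -4.2  66.8   7.3  68.7 -37.3  94.1 -23.8] P [0.565  0.1614 0.0242] R [-1.2507e+02  1.0000e-02  4.9960e+01] F [ 0.39 -0.15  0.07] g 0.552
```

View pics/s10.png

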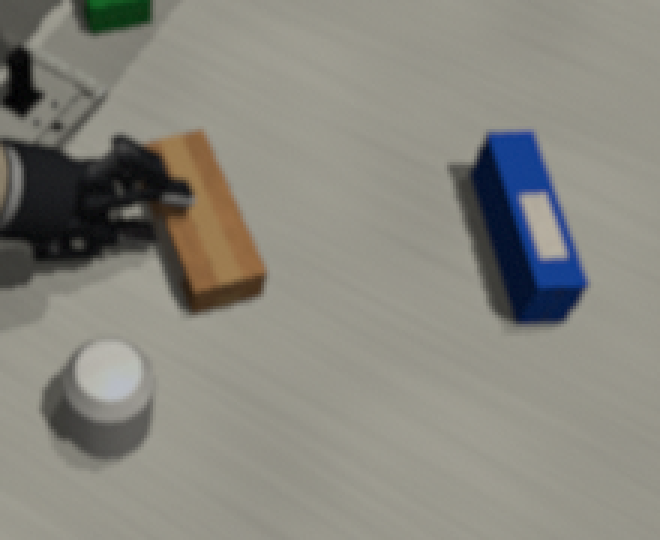

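The carton lies flat: top at 39.5 mm, centre (559,166), 151 × 63 mm, long axis at 50°. Now I'll retreat, straighten the tool and go above it.

```bash
python3 - <<'E'
from plan import *
r=rot([180,0,50])*Ro.from_rotvec([.96,0,0]); p=np.array([.5648,.1616,.0244])
p=p+r.apply([0,0,-.075]); print(p)
plan(p,r,[.559,.166,.12],rot([180,0,50]),10,-1)
E
```

```text
[0.61186529 0.12210754 0.067414  ]
-0, -8.2, 2.6, -0.096, -0, 0, -1
-0.1, -8.5, 1.8, -0.096, 0, 0, -1
-0, -8.6, 1, -0.096, 0, 0, -1
-0, -8.7, 0.2, -0.096, 0, 0, -1
-0.1, -8.6, -0.7, -0.096, 0, -0, -1
-0, -8.5, -1.5, -0.096, 0, -0, -1
-0.1, -8.3, -2.3, -0.096, 0, -0, -1
0, -8.1, -3.1, -0.096, 0, -0, -1
-0, -7.8, -3.8, -0.096, 0, -0, -1
-0.1, -7.3, -4.6, -0.096, 0, -0, -1
# end [0.559 0.166 0.12 ] [180.   0.  50.]
```

>>> apply_moves --deltas '[0,0,-15,0,0,0,-0.1,0,0,-30,0,0,0,-0.1,0,0,-30,0,0,0,-1,0,-8.2,2.6,-0.096,0,0,-1,0,-8.5,1.8,-0.096,0,0,-1,0,-8.6,1,-0.096,0,0,-1,0,-8.7,0.2,-0.096,0,0,-1,0,-8.6,-0.7,-0.096,0,0,-1]'

```text
time: 14.2
position: [0.5849, 0.1451, 0.0946]
tool_rot: [-152.7, -0.1, 50.0]
ft_force: [0.3, 0.6, 0.0]
gripper_width: 1.002
```

>>> apply_moves --deltas '[0,-8.5,-1.5,-0.096,0,0,-1,-0.2,-8.3,-2.3,-0.096,0,0,-1,0,-8.1,-3.1,-0.096,0,0,-1,0,-7.8,-3.8,-0.096,0,0,-1,-0.1,-7.3,-4.6,-0.096,0,0,-1,0,0,0,0,0,0,-1,0,0,0,0,0,0,-1,0,0,0,0,0,0,-1]'

```text
time: 15.0
position: [0.5591, 0.1656, 0.1201]
tool_rot: [180.0, 0.0, 49.9]
ft_force: [-0.1, 0.2, -0.7]
gripper_width: 0.999
```

```bash
python3 fing.py w11 | head -1; python3 - <<'E'
from plan import *
W=np.load('w11W.npy'); p=cv2.imread('pics/w11.png').astype(int)
m=(p[...,2]-p[...,0]>12)&(abs(W[...,2]-.04)<.006)&(abs(W[...,0]-.56)<.12)&(abs(W[...,1]-.166)<.12); w=W[m]*1000
print(len(w),np.percentile(w[:,2],[2,50,98])); r=cv2.minAreaRect(w[:,:2].astype(np.float32)); print(r)
p,d=read_camera('top'); W=cloud(d,get_calibration('top')); q=p.astype(int); save(p,'t11.png')
m=(abs(W[...,2]-.04)<.006)&(abs(W[...,0]-.56)<.1)&(abs(W[...,1]-.166)<.1)&(q[...,0]-q[...,2]>12); w=W[m]*1000
print('top',len(w),cv2.minAreaRect(w[:,:2].astype(np.float32)))
E
```

```text
t 15.0 J [-34.7  37.5  26.1  99.9 -21.2  47.6 -38.9] P [0.5591 0.1656 0.1201] R [1.7998e+02 2.0000e-02 4.9900e+01] F [-0.06  0.16 -0.67] g 0.999
15244 [38.09073673 39.51409503 40.87284933]
((559.94677734375, 166.875244140625), (150.64181518554688, 62.14766311645508), 50.06765365600586)
top 518 ((536.8670043945312, 140.77572631835938), (80.26013946533203, 61.735198974609375), 50.17414474487305)
```

View pics/w11.png

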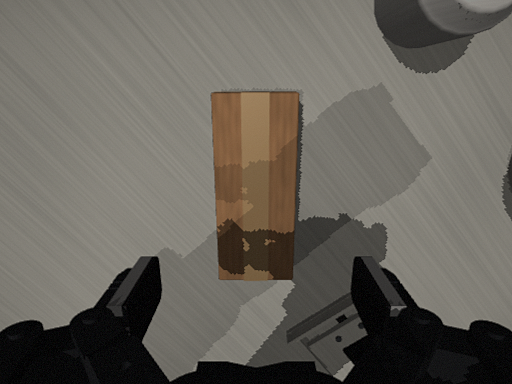

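The carton is flat and released, centred between the jaws (columns 212–300). I'll descend and grip it across its 62 mm width.

>>> apply_moves --deltas '[1.5,-0.9,10,0,0,0,-1,0,0,25,0,0,0,-1,0,0,25,0,0,0,-1,0,0,25,0,0,0,-1,0,0,25,0,0,0,-1,0,0,15,0,0,0,-1,0,0,7,0,0,0,-1,0,0,0,0,0,0,-1]'

```text
time: 15.9
position: [0.5583, 0.1681, -0.0129]
tool_rot: [-179.9, 0.1, 50.0]
ft_force: [-0.0, -0.5, 0.4]
gripper_width: 1.004
```

>>> apply_moves --deltas '[0,0,0,0,0,0,1,0,0,0,0,0,0,1,0,0,0,0,0,0,1,0,0,0,0,0,0,1,0,0,0,0,0,0,1,0,0,0,0,0,0,1,0,0,0,0,0,0,1,0,0,0,0,0,0,1]'

```text
time: 16.7
position: [0.5598, 0.1688, -0.0105]
tool_rot: [179.9, -0.1, 50.0]
ft_force: [-0.1, -0.3, 5.3]
gripper_width: 0.717
```

```bash
python3 - <<'E'
from fk import *
o=log(); st(o); x,rm=fit(); print(rm)
# target: rack yaw -2.94 -> long axis at 87.06; tool x along length. options yaw 87.06 or -92.94
for yaw in (87.06,-92.94):
    j,ep,er=ik(x,np.array([.527,-.222,.11]),rot([180,0,yaw]),o['joints']); print(yaw,j.round(0),ep,er)
E
```

```text
t 16.7 J [-30.8  47.9  19.4 104.2 -27.3  32.4 -33.9] P [ 0.5598  0.1688 -0.0105] R [ 1.7991e+02 -1.3000e-01  5.0010e+01] F [-0.12 -0.31  5.26] g 0.717
0.007875063349352734
87.06 [ 13.  36.  13. 102. -11.  43.  28.] 0.0042461120200743855 0.0017440025460322588
-92.94 [ -12.   47.   56.  102.  -46.   57. -119.] 0.005431892471489516 0.0018947754611255687
```

Gripped: opening 0.717 ≈ 61 mm, matching 62 mm. I'll lift and carry it above the rack.

```bash
python3 - <<'E'
from plan import *
p,r=plan([.5595,.1685,.148],rot([180,0,50]),[.525,-.220,.143],rot([180,0,87.4]),16,1)
E
```

```text
-20, 14, 0.3, -0, 0, -0.041, 1
-20.5, 13.1, 0.3, -0, 0, -0.041, 1
-21.1, 12.3, 0.3, -0, 0, -0.04, 1
-21.5, 11.4, 0.4, -0, 0, -0.041, 1
-22, 10.5, 0.3, -0, 0, -0.041, 1
-22.4, 9.6, 0.3, -0, 0, -0.041, 1
-22.8, 8.7, 0.3, -0, 0, -0.041, 1
-23.1, 7.8, 0.3, -0, 0, -0.04, 1
-23.4, 6.8, 0.3, -0, 0, -0.041, 1
-23.7, 5.8, 0.3, -0, 0, -0.041, 1
-23.8, 4.9, 0.3, -0, 0, -0.041, 1
-24.1, 3.9, 0.4, -0, 0, -0.041, 1
-24.2, 2.9, 0.3, -0, 0, -0.04, 1
-24.3, 2, 0.3, -0, 0, -0.041, 1
-24.4, 0.9, 0.3, -0, 0, -0.041, 1
-24.3, -0.1, 0.3, -0, 0, -0.041, 1
# end [ 0.525 -0.22   0.143] [180.     0.    87.41]
```

>>> apply_moves --deltas '[0,0,-5,0,0,0,1,0,0,-10,0,0,0,1,0,0,-25,0,0,0,1,0,0,-35,0,0,0,1,0,0,-35,0,0,0,1,0,0,-30,0,0,0,1,0,0,-15,0,0,0,1,0,0,-5,0,0,0,1]'

```text
time: 17.5
position: [0.5595, 0.1688, 0.1506]
tool_rot: [179.9, -0.2, 50.0]
ft_force: [0.4, 1.3, -0.6]
gripper_width: 0.717
```

```bash
python3 fing.py w12 | head -1; python3 - <<'E'
from plan import *
T=np.load('w12T.npy'); p=cv2.imread('pics/w12.png').astype(int)
m=(p[...,2]-p[...,0]>15)&(abs(T[...,1])<50)&(abs(T[...,0])<100)&(T[...,2]>-60)&(T[...,2]<20)
t=T[m]; z=np.median(t[:,2]); t=t[abs(t[:,2]-z)<4]; print(len(t),z,t.min(0),t.max(0),cv2.minAreaRect(t[:,:2].astype(np.float32)))
E
```

```text
t 17.5 J [-35.8  35.4  27.4  98.1 -20.1  51.2 -40.1] P [0.5595 0.1688 0.1506] R [179.89  -0.19  50.02] F [ 0.36  1.27 -0.59] g 0.717
43338 -49.948405074616524 [-35.16247889 -30.95343049 -52.42908365] [ 74.4861392   31.94975606 -46.00382511] ((19.78604507446289, 0.6162967681884766), (62.580867767333984, 109.58174133300781), 89.68914031982422)
```

View pics/w12.png

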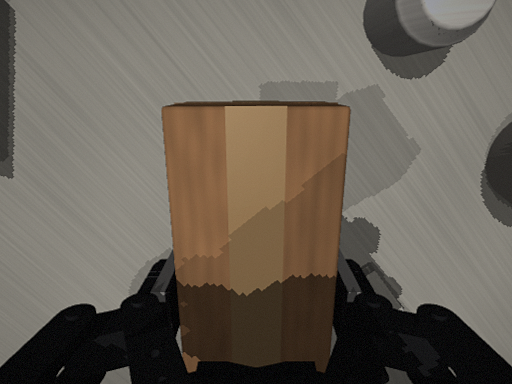

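Lifted level and square. In the tool frame the carton's centre is at (−0.5, 0.6) mm and its underside is 10 mm behind the TCP. Carrying it over now.

>>> apply_moves --deltas '[-12,8,0.3,0,0,-0.025,1,-20.5,13.1,0.3,0,0,-0.041,1,-21.1,12.3,0.3,0,0,-0.04,1,-21.5,11.4,0.4,0,0,-0.041,1,-22,10.5,0.3,0,0,-0.041,1,-22.4,9.6,0.3,0,0,-0.041,1,-22.8,8.7,0.3,0,0,-0.041,1,-23.1,7.8,0.3,0,0,-0.04,1]'

```text
time: 18.35
position: [0.5379, -0.0162, 0.1442]
tool_rot: [-179.8, 0.1, 67.9]
ft_force: [0.3, -0.5, -0.3]
gripper_width: 0.715
```

>>> apply_moves --deltas '[-23.4,6.8,0.3,0,0,-0.041,1,-23.7,5.8,0.3,0,0,-0.041,1,-23.8,4.9,0.3,0,0,-0.041,1,-24.1,3.9,0.4,0,0,-0.041,1,-24.2,2.9,0.3,0,0,-0.04,1,-24.3,2,0.3,0,0,-0.041,1,-24.4,0.9,0.3,0,0,-0.041,1,-15,0,0.3,0,0,-0.03,1]'

```text
time: 19.15
position: [0.5182, -0.2022, 0.1418]
tool_rot: [-179.8, 0.0, 85.8]
ft_force: [0.2, -0.3, -0.2]
gripper_width: 0.713
```

```bash
python3 s.py
```

```text
t 19.15 J [  8.9  32.4  15.7 102.6 -11.4  46.7  25.9] P [ 0.5182 -0.2022  0.1418] R [-1.7982e+02  3.0000e-02  8.5800e+01] F [ 0.18 -0.35 -0.16] g 0.713
E [ 0.53857118 -0.20374898  0.12831044]
down in tool [5.0e-04 3.1e-03 1.0e+00]
```

>>> apply_moves --deltas '[-6,3,0,0,0,-0.03,1,-4,2,0,0,0,0,1,0,0,0,0,0,0,1,0,0,0,0,0,0,1,0,0,0,0,0,0,1,0,0,0,0,0,0,1,0,0,0,0,0,0,1,0,0,0,0,0,0,1]'

```text
time: 19.95
position: [0.5243, -0.2101, 0.1431]
tool_rot: [180.0, 0.0, 87.6]
ft_force: [-0.9, -0.1, -0.3]
gripper_width: 0.715
```

```bash
cat > rk.py <<'E'
from plan import *
import sys
n=sys.argv[1]; o=log(); st(o)
R=np.array([526.0,-156.8]); a=np.radians(-2.92); ex=np.array([np.cos(a),np.sin(a)]); ey=np.array([-np.sin(a),np.cos(a)])
for c in ['top','scene']:
    p,d=read_camera(c); W=cloud(d,get_calibration(c))*1000; q=p.astype(int)
    X=(W[...,:2]-R)@ex; Y=(W[...,:2]-R)@ey; Z=W[...,2]
    br=(q[...,0]-q[...,2]>15); inb=(abs(X)<60)&(abs(Y)<190)
    save(cv2.resize(p[150:250,250:410] if c=='top' else p[90:220,110:270],None,fx=4.5,fy=4.5,interpolation=cv2.INTER_CUBIC),n+c+'.png')
    for lo,hi in [(82,90),(105,114),(114,122),(122,131),(185,215)]:
        m=inb&br&(Z>lo)&(Z<hi)
        if m.sum()>60: 
            zz=np.median(Z[m]); print(c,(lo,hi),m.sum(),zz.round(1),'X',np.percentile(X[m],[1,99]).round(1),'Y',np.percentile(Y[m],[1,99]).round(1),cv2.minAreaRect(np.stack([X[m],Y[m]],1).astype(np.float32)))
    for nm,lo,hi,y0,y1 in [('midend',50,82,-40,50),('lowend',10,42,-40,50),('newend',92,122,-40,50)]:
        m=inb&br&(Z>lo)&(Z<hi)&(Y>y0)&(Y<y1)&(abs(X)<22)
        if m.sum()>5: print(c,nm,m.sum(),np.percentile(Y[m],[10,50,90]).round(1))
    m=inb&~br&(Z>100)&(Z<121)&(Y<-130); print(c,'wall',np.percentile(Y[m],[10,50,90]).round(1) if m.sum() else 0)
    m=inb&~br&(Z>108)&(Z<121)&(Y>-20); print(c,'plate',np.percentile(Y[m],[5,50,95]).round(1) if m.sum() else 0)
E
python3 rk.py r13;  python3 fing.py w13 | head -1
```

```text
t 19.95 J [  9.9  32.8  15.1 101.3 -11.1  47.3  27.9] P [ 0.5243 -0.2101  0.1431] R [180.     0.    87.61] F [-0.94 -0.13 -0.32] g 0.715
top (82, 90) 68 85.6 X [-28.6  27.6] Y [-127.4    9.9] ((-21.69671058654785, -49.741615295410156), (147.74945068359375, 53.691650390625), 68.81040954589844)
top (185, 215) 638 193.2 X [-30.   30.4] Y [-46.6  21.1] ((0.9115695953369141, -35.65592956542969), (62.078495025634766, 114.60960388183594), 1.2417439222335815)
top midend 30 [ 9.1  9.6 10.1]
top lowend 29 [10.7 11.  11.6]
top wall 0
top plate [57.5 63.1 67. ]
scene (82, 90) 767 85.8 X [-26.   34.8] Y [-139.8    7.4] ((3.588672637939453, -66.28114318847656), (63.118995666503906, 152.10919189453125), 1.6002511978149414)
scene (185, 215) 690 193.3 X [-30.9  31.6] Y [-121.3   19.5] ((-1.3313407897949219, -54.27759552001953), (148.8831024169922, 67.05634307861328), 89.95906066894531)
scene midend 100 [5.7 6.9 8.3]
scene lowend 66 [ 7.7  8.9 10.2]
scene wall [-154.5 -152.2 -150.8]
scene plate [55.4 63.8 65.5]
t 20.05 J [  9.9  32.8  15.1 101.3 -11.1  47.3  27.9] P [ 0.5243 -0.2103  0.1431] R [180.    0.   87.6] F [ 0.1   0.3  -1.15] g 0.719
```

View pics/r13scene.png

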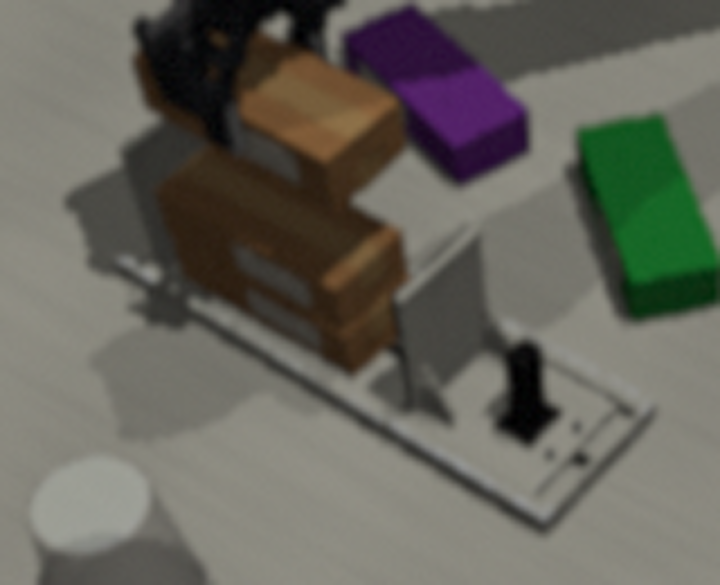

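View pics/w13.png

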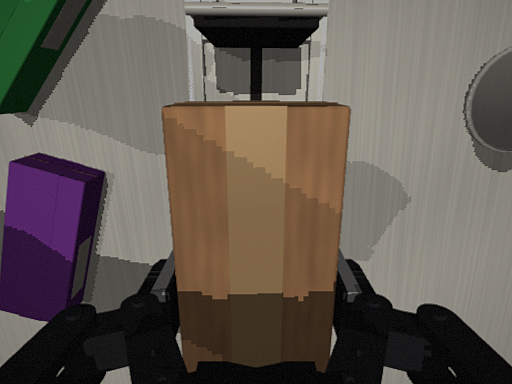

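The held carton is square to the rack and 11 mm short in y. The mid carton sits at X ≈ 3 mm. I'll shift and start down.

>>> apply_moves --deltas '[-6,1,0,0,0,0,1,-5,0.5,8,0,0,0,1,0,0,16,0,0,0,1,0,0,16,0,0,0,1,0,0,12,0,0,0,1,0,0,6,0,0,0,1,0,0,3,0,0,0,1,0,0,0,0,0,0,1]'

```text
time: 20.9
position: [0.5253, -0.2216, 0.0819]
tool_rot: [-180.0, 0.0, 87.6]
ft_force: [0.1, -0.4, -0.8]
gripper_width: 0.716
```

```bash
python3 rk.py r14
```

```text
t 20.9 J [ 12.2  37.9  13.4 103.6 -12.8  40.   30.3] P [ 0.5253 -0.2216  0.0819] R [-179.99    0.     87.59] F [ 0.05 -0.39 -0.81] g 0.716
top (122, 131) 169 130.1 X [-29.2  32.5] Y [-72.3  10.3] ((1.5885562896728516, -47.89157485961914), (116.86878204345703, 61.86253356933594), 89.83368682861328)
top midend 31 [ 8.8  9.4 10.4]
top lowend 30 [10.6 11.3 11.7]
top newend 31 [ 9.1  9.8 10.4]
top wall 0
top plate [57.  62.8 67.3]
scene (82, 90) 154 85.3 X [-27.5  34.9] Y [-137.2    8.9] ((27.37335205078125, -56.04557800292969), (58.132537841796875, 156.0352783203125), 23.02121925354004)
scene (105, 114) 73 109.2 X [-26.4  33.7] Y [-139.2   56.5] ((12.58852767944336, -44.47492218017578), (60.279563903808594, 196.11192321777344), 12.40234375)
scene (114, 122) 70 118.6 X [-28.1  38.3] Y [-137.    60.3] ((9.441688537597656, -40.87940979003906), (67.7864990234375, 197.79330444335938), 5.042538642883301)
scene (122, 131) 134 129.4 X [-29.6  33.5] Y [-136.8    9.2] ((0.7688655853271484, -64.86556243896484), (64.82991790771484, 148.2278594970703), 0.3416360914707184)
scene midend 99 [5.9 7.3 8.2]
scene lowend 63 [ 7.8  9.1 10.1]
scene newend 98 [6.1 7.3 8.4]
scene wall [-154.9 -152.1 -151.3]
scene plate [30.8 63.5 65.5]
```

View pics/r14scene.png

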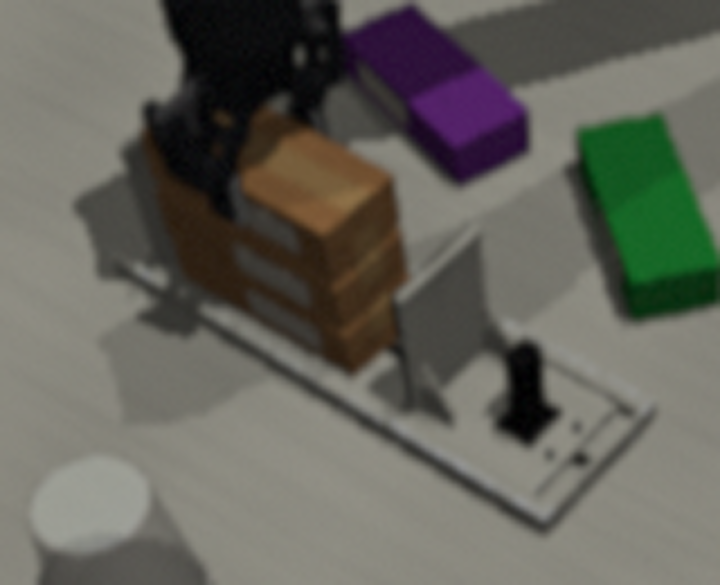

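New and mid ends coincide in y and the new carton's X is about 1.6. It's about 5 mm above the mid carton, so I'll set it down gently.

>>> apply_moves --deltas '[0,0.8,1,0,0,0,1,0,0,1,0,0,0,1,0,0,1,0,0,0,1,0,0,1,0,0,0,1,0,0,0.7,0,0,0,1,0,0,0,0,0,0,1,0,0,0,0,0,0,1,0,0,0,0,0,0,1]'

```text
time: 21.8
position: [0.5262, -0.2215, 0.0774]
tool_rot: [180.0, 0.0, 87.6]
ft_force: [0.5, -0.6, 0.4]
gripper_width: 0.714
```

>>> apply_moves --deltas '[0,0,0.5,0,0,0,1,0,0,0,0,0,0,1,0,0,0.5,0,0,0,1,0,0,0,0,0,0,1,0,0,0.4,0,0,0,1,0,0,0,0,0,0,1,0,0,0,0,0,0,1,0,0,0,0,0,0,1]'

```text
time: 22.6
position: [0.5261, -0.2215, 0.076]
tool_rot: [-180.0, 0.0, 87.6]
ft_force: [0.4, -0.1, -0.7]
gripper_width: 0.714
```

>>> apply_moves --deltas '[0,0,0.5,0,0,0,1,0,0,0,0,0,0,1,0,0,0,0,0,0,1,0,0,0.4,0,0,0,1,0,0,0,0,0,0,1,0,0,0,0,0,0,1,0,0,0,0,0,0,1,0,0,0,0,0,0,1]'

```text
time: 23.4
position: [0.5262, -0.2215, 0.0755]
tool_rot: [180.0, 0.0, 87.6]
ft_force: [-1.2, 0.7, 5.5]
gripper_width: 0.718
```

```bash
python3 -c "
from plan import *
st(log())"
```

```text
t 23.4 J [ 12.3  38.5  13.2 103.7 -13.   39.2  30.5] P [ 0.5262 -0.2215  0.0755] R [1.7998e+02 1.0000e-02 8.7590e+01] F [-1.16  0.66  5.47] g 0.718
```

Contact at 5.5 N, so I'm releasing.

>>> apply_moves --deltas '[0,0,-0.3,0,0,0,-0.5,0,0,0,0,0,0,-0.6,0,0,0,0,0,0,-0.8,0,0,0,0,0,0,-1,0,0,0,0,0,0,-1,0,0,-10,0,0,0,-1,0,0,-20,0,0,0,-1,0,0,-20,0,0,0,-1]'

```text
time: 24.2
position: [0.526, -0.2215, 0.1263]
tool_rot: [-180.0, 0.0, 87.6]
ft_force: [0.4, 0.0, -0.4]
gripper_width: 1.002
```

```bash
python3 rk.py r15
```

```text
t 24.2 J [ 11.3  34.5  14.7 101.3 -11.6  45.7  29.2] P [ 0.526  -0.2215  0.1263] R [-179.97    0.     87.59] F [ 0.43  0.05 -0.4 ] g 1.002
top (122, 131) 668 125.7 X [-27.7  33.6] Y [-120.1    8.8] ((3.279987335205078, -57.424583435058594), (62.07971954345703, 134.1318817138672), 0.7271987199783325)
top midend 30 [ 8.9  9.6 10.3]
top lowend 29 [10.7 11.2 11.7]
top newend 34 [ 9.2  9.8 10.2]
top wall 0
top plate [57.  63.1 67.1]
scene (82, 90) 105 85.7 X [-25.6  35.5] Y [-139.8    8.9] ((28.492412567138672, -56.83647155761719), (54.30061721801758, 158.35816955566406), 21.764127731323242)
scene (105, 114) 102 109.5 X [-26.   34.7] Y [-140.    55.9] ((3.662118911743164, -41.096580505371094), (63.10587692260742, 202.00990295410156), 0.3462626338005066)
scene (114, 122) 102 118.0 X [-26.   34.8] Y [-133.7   59.9] ((4.486940383911133, -38.412445068359375), (60.8990478515625, 199.7638397216797), 0.3318125605583191)
scene (122, 131) 817 125.8 X [-28.2  34.1] Y [-137.     8.6] ((2.735605239868164, -65.71704864501953), (65.23580932617188, 151.1427764892578), 0.2750053405761719)
scene midend 101 [5.7 7.2 8.7]
scene lowend 70 [7.2 8.4 9.6]
scene newend 102 [6.  7.4 8.9]
scene wall [-155.3 -153.3 -151.5]
scene plate [55.4 63.3 65.6]
```

View pics/r15scene.png

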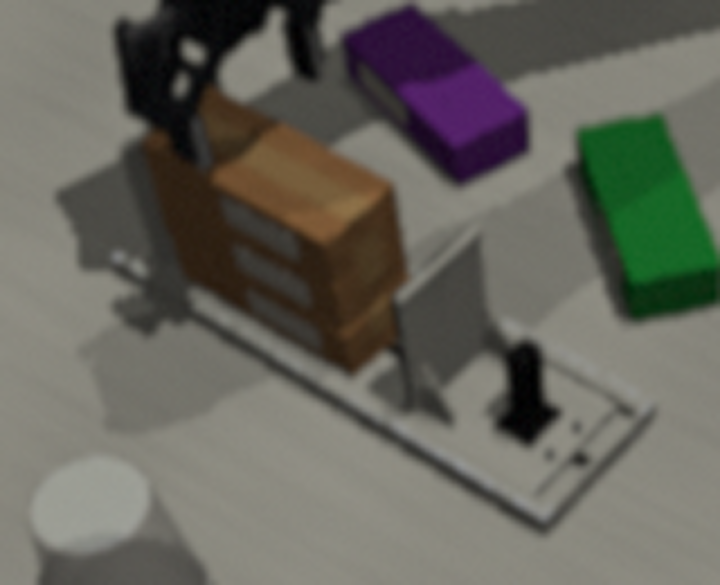

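The new carton sits flush on the mid one: top at 125.7 mm, same X and the same end. Now the stop grip.

```bash
python3 - <<'E'
from plan import *
R=np.array([526.0,-156.8]); a=np.radians(-2.92); ex=np.array([np.cos(a),np.sin(a)]); ey=np.array([-np.sin(a),np.cos(a)])
for c in ['top','scene']:
    p,d=read_camera(c); g,f=K(c); T=np.linalg.inv(g['camera_from_world'])
    for nm,z in [('stop_grip',.08),('stop_face',.056)]:
      for q in place_of(nm,c)[:2]:
        u,v=q['centre']; ray=T[:3,:3]@np.array([(u-g['cx'])/f,(v-g['cy'])/f,1]); s=(z-T[2,3])/ray[2]; w=(T[:3,3]+s*ray)*1000
        print(c,nm,round(q['conf'],2),w.round(1),'rack',((w[:2]-R)@ex).round(1),((w[:2]-R)@ey).round(1))
    W=cloud(d,g)*1000; q=p.astype(int); X=(W[...,:2]-R)@ex; Y=(W[...,:2]-R)@ey; Z=W[...,2]
    m=(q.max(2)<50)&(abs(X)<30)&(Y>90)&(Y<160)
    for lo,hi in [(30,50),(50,70),(70,90)]:
        k=m&(Z>lo)&(Z<hi)
        if k.sum(): print(c,lo,k.sum(),'X',np.percentile(X[k],[3,97]).round(1),'Y',np.percentile(Y[k],[3,97]).round(1))
st(log())
p,r=plan([.526,-.2215,.2163],rot([180,0,87.6]),[.534,-.001,.13],rot([180,0,87.08]),8,1)
E
```

```text
top stop_grip 0.65 [525.7 -29.8  80. ] rack -6.8 126.8
top stop_face 0.6 [ 524.3 -109.4   56. ] rack -4.1 47.3
top 30 9 X [-11.    3.9] Y [121.2 132.7]
top 50 1 X [-10.5 -10.5] Y [131. 131.]
top 70 44 X [-11.    8.9] Y [117.7 132.2]
scene stop_grip 0.95 [538.8 -39.9  80. ] rack 6.8 117.4
scene stop_face 0.78 [546.8 -93.1  56. ] rack 17.6 64.7
scene 30 33 X [-3.8 10.9] Y [118.6 130.9]
scene 50 37 X [-5.3 10.7] Y [120.6 131.3]
scene 70 36 X [-5.6 10.3] Y [118.4 130.4]
t 24.6 J [ 11.3  34.7  14.6 101.4 -11.6  45.5  29.3] P [ 0.5254 -0.2211  0.1245] R [-1.7989e+02 -4.0000e-02  8.7600e+01] F [-0.49  0.61  0.92] g 1.0
27.6, -0.2, 10.8, -0, -0, 0.001, 1
27.6, -0.1, 10.8, -0, -0, 0.001, 1
27.5, -0.2, 10.8, -0, -0, 0.001, 1
27.6, -0.3, 10.7, -0, -0, 0.002, 1
27.6, -0.3, 10.8, -0, -0, 0.001, 1
27.6, -0.3, 10.8, -0, -0, 0.001, 1
27.6, -0.3, 10.8, -0, -0, 0.001, 1
27.5, -0.4, 10.8, -0, -0, 0.001, 1
# end [ 0.534 -0.001  0.13 ] [180.     0.    87.08]
```

Both cameras put the grip at X ≈ 0, Y ≈ 117–132 in the rack frame. I'll rise, shut the fingers and go behind it.

>>> apply_moves --deltas '[0,0,-15,0,0,0,-1,0,0,-30,0,0,0,-1,0,0,-30,0,0,0,1,0,0,-15,0,0,0,1,15,-0.1,0,0,0,0.001,1,27.6,-0.1,5,0,0,0.001,1,27.6,-0.2,10,0,0,0.001,1,27.6,-0.3,10,0,0,0.002,1]'

```text
time: 25.4
position: [0.5286, -0.1209, 0.1884]
tool_rot: [-179.8, -0.1, 87.4]
ft_force: [-0.1, -0.4, 0.0]
gripper_width: 0.001
```

>>> apply_moves --deltas '[27.6,-0.3,11,0,0,0.001,1,27.6,-0.3,11,0,0,0.001,1,27.6,-0.3,11,0,0,0.001,1,27.5,-0.4,11,0,0,0.001,1,12.4,0,9,0,0,0,1,0,0,8,0,0,0,1,0,0,0,0,0,0,1,0,0,0,0,0,0,1]'

```text
time: 26.2
position: [0.5342, -0.0033, 0.1293]
tool_rot: [-180.0, 0.1, 86.9]
ft_force: [0.0, -0.3, 0.5]
gripper_width: 0.002
```

```bash
cat > rp.py <<'E'
from plan import *
o=log(); st(o)
R=np.array([526.0,-156.8]); a=np.radians(-2.92); ex=np.array([np.cos(a),np.sin(a)]); ey=np.array([-np.sin(a),np.cos(a)])
w=o['position'][:2]*1000-R; print('rack XY of TCP',(w@ex).round(1),(w@ey).round(1),'Fy along rack',(o['ft_force'][:2]@ey).round(2))
E
python3 rp.py; python3 fing.py w16|head -1
```

```text
t 26.2 J [-11.8  31.6  14.7 107.  -11.1  42.9   5.9] P [ 0.5342 -0.0033  0.1293] R [-1.7999e+02  9.0000e-02  8.6900e+01] F [ 0.   -0.31  0.52] g 0.002
rack XY of TCP 0.4 153.7 Fy along rack -0.31
t 26.2 J [-11.8  31.6  14.7 107.  -11.1  42.9   5.9] P [ 0.5342 -0.0033  0.1293] R [-1.7999e+02  9.0000e-02  8.6900e+01] F [ 0.   -0.31  0.52] g 0.002
```

View pics/w16.png

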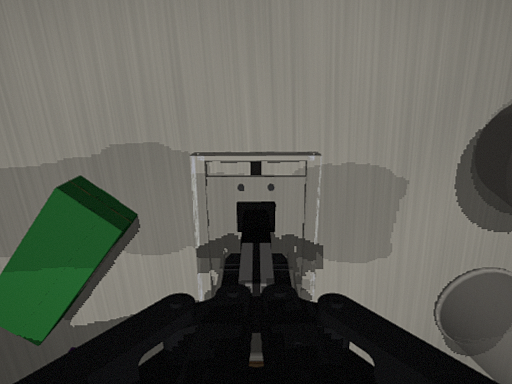

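```bash
python3 - <<'E'
from plan import *
W=np.load('w16W.npy')*1000; R=np.array([526.0,-156.8]); a=np.radians(-2.92); ex=np.array([np.cos(a),np.sin(a)]); ey=np.array([-np.sin(a),np.cos(a)])
X=(W[...,:2]-R)@ex; Y=(W[...,:2]-R)@ey
for r in (155,175,190,205,212,220,230,237,241,246): print(r,[(X[r,c].round(1),Y[r,c].round(1),W[r,c,2].round(1)) for c in (230,245,256,267,280)])
E
```

```text
155 [(np.float64(-20.2), np.float64(179.4), np.float64(16.9)), (np.float64(-7.6), np.float64(179.6), np.float64(18.0)), (np.float64(1.5), np.float64(179.2), np.float64(16.2)), (np.float64(10.6), np.float64(179.5), np.float64(17.7)), (np.float64(21.4), np.float64(179.5), np.float64(17.9))]
175 [(np.float64(-21.3), np.float64(160.0), np.float64(8.5)), (np.float64(-8.2), np.float64(159.8), np.float64(8.0)), (np.float64(1.4), np.float64(159.9), np.float64(8.5)), (np.float64(11.0), np.float64(160.3), np.float64(9.8)), (np.float64(22.4), np.float64(160.1), np.float64(9.3))]
190 [(np.float64(-21.3), np.float64(147.8), np.float64(13.6)), (np.float64(-8.2), np.float64(147.9), np.float64(13.9)), (np.float64(1.4), np.float64(147.9), np.float64(14.1)), (np.float64(11.0), np.float64(147.9), np.float64(14.2)), (np.float64(22.3), np.float64(147.8), np.float64(13.9))]
205 [(np.float64(-21.7), np.float64(133.9), np.float64(13.4)), (np.float64(-8.2), np.float64(135.5), np.float64(18.1)), (np.float64(1.4), np.float64(135.2), np.float64(17.4)), (np.float64(10.9), np.float64(135.4), np.float64(17.9)), (n
[... 1089 characters left out ...]
64(75.7)), (np.float64(9.2), np.float64(131.4), np.float64(73.9)), (np.float64(23.3), np.float64(102.4), np.float64(13.0))]
241 [(np.float64(-22.7), np.float64(98.5), np.float64(13.0)), (np.float64(-6.4), np.float64(130.6), np.float64(78.6)), (np.float64(1.3), np.float64(130.7), np.float64(78.9)), (np.float64(9.1), np.float64(130.1), np.float64(77.7)), (np.float64(23.4), np.float64(98.3), np.float64(12.7))]
246 [(np.float64(-22.7), np.float64(93.9), np.float64(13.9)), (np.float64(-3.6), np.float64(164.9), np.float64(153.8)), (np.float64(1.4), np.float64(165.0), np.float64(154.0)), (np.float64(6.4), np.float64(164.8), np.float64(153.7)), (np.float64(23.3), np.float64(94.0), np.float64(14.4))]
```

The wrist depth agrees: back face of the grip at Y = 132, fingers at Y ≥ 143, X centred within 1 mm. Descending behind the grip.

>>> apply_moves --deltas '[0,0,10,0,0,0,1,0,0,22,0,0,0,1,0,0,25,0,0,0,1,0,0,25,0,0,0,1,0,0,20,0,0,0,1,0,0,9,0,0,0,1,0,0,0,0,0,0,1,0,0,0,0,0,0,1]'

```text
time: 27.05
position: [0.5349, -0.0015, 0.0189]
tool_rot: [179.9, 0.0, 87.0]
ft_force: [-0.4, -0.4, 0.4]
gripper_width: 0.003
```

```bash
python3 rp.py
```

```text
t 27.05 J [ -9.   41.3  10.5 111.5 -14.7  28.4   9. ] P [ 0.5349 -0.0015  0.0189] R [1.7993e+02 1.0000e-02 8.7050e+01] F [-0.39 -0.37  0.43] g 0.003
rack XY of TCP 1.0 155.6 Fy along rack -0.39
```

>>> apply_moves --deltas '[-4,0,0,0,0,0,1,-4,0,0,0,0,0,1,-4,0,0,0,0,0,1,-5,0,0,0,0,0,1,-6,0,0,0,0,0,1,-6,0,0,0,0,0,1,-5,0,0,0,0,0,1,-3,0,0,0,0,0,1]'

```text
time: 27.85
position: [0.5332, -0.0346, 0.019]
tool_rot: [180.0, -0.3, 87.2]
ft_force: [0.4, 6.5, 3.1]
gripper_width: 0.0
```

```bash
python3 rp.py; python3 rk.py r17 | grep -E "end|wall|plate"
```

```text
t 27.85 J [ -4.7  41.2   9.7 111.5 -14.1  28.3  12.3] P [ 0.5332 -0.0346  0.019 ] R [179.95  -0.27  87.24] F [0.37 6.52 3.08] g 0.0
rack XY of TCP 0.9 122.4 Fy along rack 6.53
top midend 29 [ 9.1  9.7 10. ]
top lowend 29 [10.6 11.1 11.4]
top newend 39 [ 8.2  9.8 10.4]
top wall [-152.7 -150.6 -149.4]
top plate [12.  33.6 33.7]
scene midend 30 [5.9 7.  8. ]
scene lowend 20 [6.8 7.9 9.6]
scene newend 105 [6.4 7.5 8.5]
scene wall [-155.2 -152.9 -150.7]
scene plate [ 31.7 125.7 137.2]
```

View pics/r17scene.png

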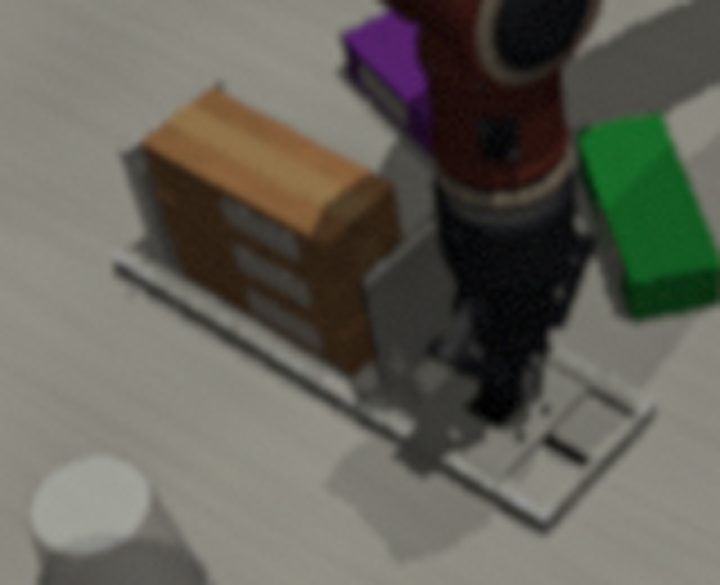

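>>> apply_moves --deltas '[-3,0,0,0,0,0,1,-3,0,0,0,0,0,1,-3,0,0,0,0,0,1,-3,0,0,0,0,0,1,-3,0,0,0,0,0,1,-2,0,0,0,0,0,1,-1,0,0,0,0,0,1,0,0,0,0,0,0,1]'

```text
time: 28.75
position: [0.5322, -0.0524, 0.0189]
tool_rot: [180.0, -0.3, 87.2]
ft_force: [0.2, 7.1, 2.0]
gripper_width: 0.005
```

```bash
python3 rp.py; python3 rk.py r18 | grep -E "end|wall|plate"
```

```text
t 28.75 J [ -2.7  41.3   9.4 111.4 -13.7  28.4  13.8] P [ 0.5322 -0.0524  0.0189] R [179.96  -0.26  87.24] F [0.16 7.05 2.01] g 0.005
rack XY of TCP 0.9 104.5 Fy along rack 7.05
top newend 13 [-32.8   9.3   9.7]
top wall [-152.8 -150.3 -149.3]
top plate 0
scene newend 67 [6.3 7.4 8.9]
scene wall [-155.7 -153.  -151.3]
scene plate [ 15.7 109.2 119.9]
```

View pics/r18top.png

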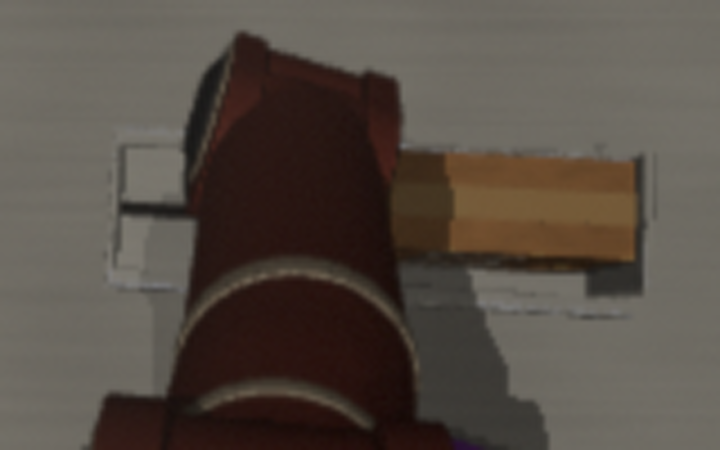

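Sliding steadily at 7 N, which is the stated friction. The arm yields about 1.8 N/mm. Slower now, since contact with the cartons should come soon.

>>> apply_moves --deltas '[-1,0,0,0,0,0,1,-1,0,0,0,0,0,1,-1,0,0,0,0,0,1,-1,0,0,0,0,0,1,-1,0,0,0,0,0,1,-1,0,0,0,0,0,1,-1,0,0,0,0,0,1,-1,0,0,0,0,0,1]'

```text
time: 29.65
position: [0.5319, -0.0592, 0.019]
tool_rot: [180.0, -0.3, 87.3]
ft_force: [1.4, 8.0, 2.8]
gripper_width: 0.003
```

```bash
python3 rp.py; python3 rk.py r19 | grep -E "end|wall|plate"
```

```text
t 29.65 J [ -1.8  41.3   9.3 111.3 -13.6  28.4  14.5] P [ 0.5319 -0.0592  0.019 ] R [179.97  -0.34  87.31] F [1.36 8.04 2.81] g 0.003
rack XY of TCP 0.9 97.8 Fy along rack 8.09
top wall [-152.7 -150.7 -149.3]
top plate 0
scene newend 48 [3.4 5.1 6.9]
scene wall [-155.8 -153.1 -150.4]
scene plate [ 11.6 102.2 112.7]
```

View pics/r19scene.png

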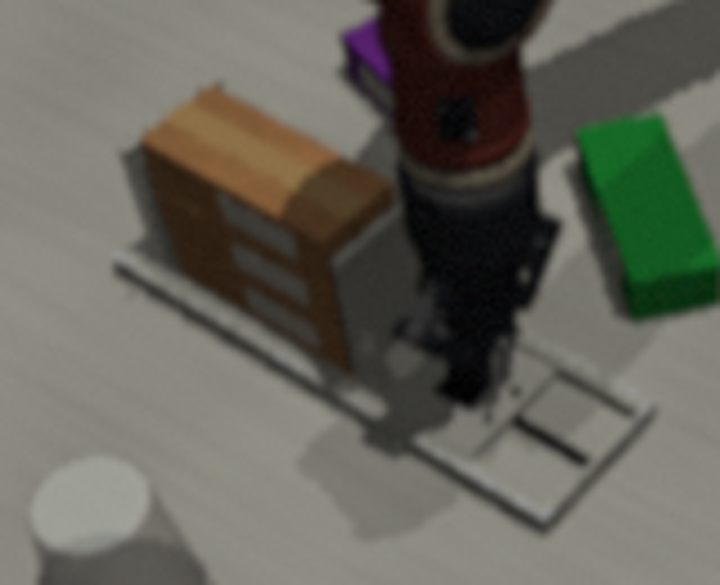

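In contact with the cartons: 8.1 N, and the top carton has moved 2 mm. Continuing slowly.

>>> apply_moves --deltas '[-0.6,0,0,0,0,0,1,-0.6,0,0,0,0,0,1,-0.6,0,0,0,0,0,1,-0.6,0,0,0,0,0,1,-0.6,0,0,0,0,0,1,-0.6,0,0,0,0,0,1,-0.6,0,0,0,0,0,1,-0.6,0,0,0,0,0,1]'

```text
time: 30.55
position: [0.5317, -0.0639, 0.019]
tool_rot: [180.0, -0.3, 87.3]
ft_force: [0.8, 8.7, 2.3]
gripper_width: -0.003
```

```bash
python3 rp.py
```

```text
t 30.55 J [ -1.2  41.3   9.2 111.3 -13.5  28.5  14.9] P [ 0.5317 -0.0639  0.019 ] R [179.97  -0.34  87.31] F [0.79 8.68 2.27] g -0.003
rack XY of TCP 0.9 93.0 Fy along rack 8.71
```

>>> apply_moves --deltas '[-0.5,0,0,0,0,0,1,-0.5,0,0,0,0,0,1,-0.5,0,0,0,0,0,1,-0.5,0,0,0,0,0,1,-0.5,0,0,0,0,0,1,-0.5,0,0,0,0,0,1,-0.5,0,0,0,0,0,1,-0.5,0,0,0,0,0,1]'

```text
time: 31.35
position: [0.5315, -0.0675, 0.019]
tool_rot: [180.0, -0.4, 87.3]
ft_force: [1.2, 8.4, 3.1]
gripper_width: -0.003
```

```bash
python3 rp.py
```

```text
t 31.35 J [ -0.8  41.3   9.1 111.2 -13.4  28.5  15.3] P [ 0.5315 -0.0675  0.019 ] R [179.98  -0.37  87.33] F [1.19 8.38 3.07] g -0.003
rack XY of TCP 0.9 89.4 Fy along rack 8.43
```

>>> apply_moves --deltas '[-0.4,0,0,0,0,0,1,-0.4,0,0,0,0,0,1,-0.4,0,0,0,0,0,1,-0.4,0,0,0,0,0,1,-0.4,0,0,0,0,0,1,-0.4,0,0,0,0,0,1,-0.4,0,0,0,0,0,1,-0.4,0,0,0,0,0,1]'

```text
time: 32.15
position: [0.5313, -0.0687, 0.019]
tool_rot: [-180.0, -0.5, 87.4]
ft_force: [0.9, 12.0, 3.4]
gripper_width: -0.002
```

```bash
python3 rp.py
```

```text
t 32.15 J [ -0.4  41.3   8.9 111.2 -13.4  28.6  15.6] P [ 0.5313 -0.0687  0.019 ] R [-179.99   -0.51   87.42] F [ 0.95 12.    3.36] g -0.002
rack XY of TCP 0.8 88.3 Fy along rack 12.03
```

>>> apply_moves --deltas '[-0.4,0,0,0,0,0,1,-0.4,0,0,0,0,0,1,-0.4,0,0,0,0,0,1,-0.4,0,0,0,0,0,1,-0.4,0,0,0,0,0,1,-0.4,0,0,0,0,0,1,-0.4,0,0,0,0,0,1,-0.4,0,0,0,0,0,1]'

```text
time: 32.95
position: [0.5312, -0.0693, 0.019]
tool_rot: [-180.0, -0.7, 87.5]
ft_force: [0.1, 15.8, 5.2]
gripper_width: 0.001
```

```bash
python3 rp.py;  python3 rk.py r20 | grep -E "end|wall|plate|122"
```

```text
t 32.95 J [-1.000e-01  4.130e+01  8.700e+00  1.111e+02 -1.350e+01  2.860e+01
  1.580e+01] P [ 0.5312 -0.0693  0.019 ] R [-179.96   -0.68   87.53] F [ 0.12 15.85  5.16] g 0.001
rack XY of TCP 0.8 87.7 Fy along rack 15.83
top (122, 131) 1037 125.7 X [-27.2  33.3] Y [-148.3  -18.4] ((3.178354263305664, -82.48152160644531), (62.32627868652344, 133.94281005859375), 0.09375113993883133)
top wall [-153.4 -150.  -149.6]
top plate 0
scene (114, 122) 111 118.0 X [-36.4  34.8] Y [-152.2    1.6] ((3.0793113708496094, -77.8369369506836), (161.51123046875, 70.78627014160156), 86.16951751708984)
scene (122, 131) 926 126.0 X [-28.2  33.9] Y [-149.6   -1.7] ((2.4484214782714844, -76.7874526977539), (64.62315368652344, 152.77261352539062), 0.28790271282196045)
scene newend 43 [-3.6 -2.1 -0.9]
scene wall [-154.6 -152.6 -150.8]
scene plate [  4.1  94.4 102.2]
```

View pics/r20scene.png

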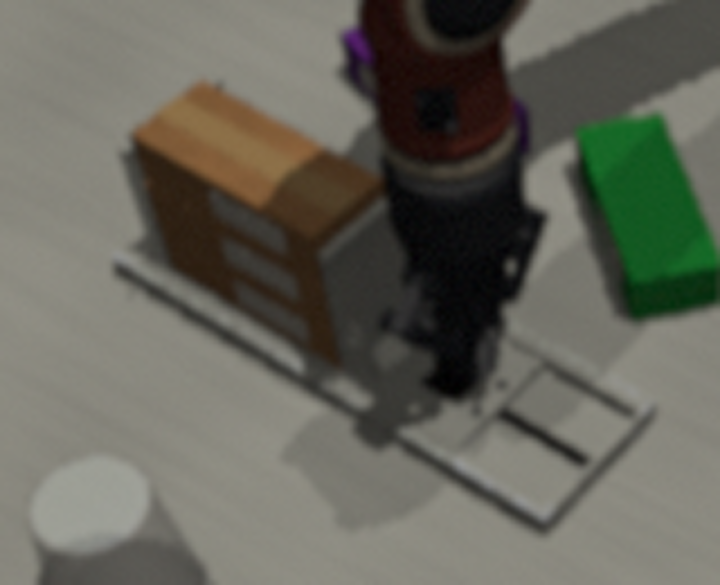

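The cartons are home: end at about −149.6 against the wall, force 15.8 N and rising at the pad's 6 N/mm. A touch more to about 17 N.

>>> apply_moves --deltas '[-0.3,0,0,0,0,0,1,-0.2,0,0,0,0,0,1,0,0,0,0,0,0,1,0,0,0,0,0,0,1,0,0,0,0,0,0,1,0,0,0,0,0,0,1,0,0,0,0,0,0,1,0,0,0,0,0,0,1]'

```text
time: 33.85
position: [0.5312, -0.0694, 0.019]
tool_rot: [-180.0, -0.7, 87.6]
ft_force: [0.7, 15.5, 4.4]
gripper_width: -0.002
```

```bash
python3 rp.py
```

```text
t 33.85 J [-1.000e-01  4.130e+01  8.700e+00  1.111e+02 -1.350e+01  2.870e+01
  1.590e+01] P [ 0.5312 -0.0694  0.019 ] R [-179.95   -0.7    87.55] F [ 0.66 15.55  4.44] g -0.002
rack XY of TCP 0.8 87.6 Fy along rack 15.56
```

>>> apply_moves --deltas '[-0.3,0,0,0,0,0,1,-0.3,0,0,0,0,0,1,-0.2,0,0,0,0,0,1,0,0,0,0,0,0,1,0,0,0,0,0,0,1,0,0,0,0,0,0,1,0,0,0,0,0,0,1,0,0,0,0,0,0,1]'

```text
time: 34.65
position: [0.5312, -0.0695, 0.019]
tool_rot: [-179.9, -0.7, 87.6]
ft_force: [0.1, 17.2, 5.9]
gripper_width: 0.001
```

```bash
python3 rp.py
```

```text
t 34.65 J [ -0.   41.3   8.6 111.1 -13.5  28.7  16. ] P [ 0.5312 -0.0695  0.019 ] R [-179.95   -0.74   87.58] F [ 0.1  17.16  5.93] g 0.001
rack XY of TCP 0.8 87.4 Fy along rack 17.15
```

17.2 N in all. Backing off straight along the rack, then up.

>>> apply_moves --deltas '[1.5,0,0,0,0,0,1,1.5,0,0,0,0,0,1,2,0,0,0,0,0,1,2,0,0,0,0,0,1,3,0,0,0,0,0,1,5,0,0,0,0,0,1,7,0,0,0,0,0,1,8,0,0,0,0,0,1]'

```text
time: 35.45
position: [0.5317, -0.051, 0.0183]
tool_rot: [-180.0, 0.1, 87.0]
ft_force: [0.4, -0.5, -0.4]
gripper_width: -0.002
```

>>> apply_moves --deltas '[4,0,-10,0,0,0,1,0,0,-25,0,0,0,1,10,0,-35,0,0,0,1,20,0,-35,0,0,0,1,30,0,-35,0,0,0,1,35,0,-15,0,0,0,1,35,0,0,0,0,0,1,20,0,0,0,0,0,1]'

```text
time: 36.25
position: [0.5397, 0.1075, 0.1749]
tool_rot: [179.9, -0.1, 87.3]
ft_force: [0.0, 0.5, 0.2]
gripper_width: 0.001
```

>>> apply_moves --deltas '[30,0,0,0,0,0,1,40,0,0,0,0,0,1,40,0,0,0,0,0,1,30,0,0,0,0,0,1,10,0,0,0,0,0,1,0,0,0,0,0,0,1,0,0,0,0,0,0,1,0,0,0,0,0,0,1]'

```text
time: 37.05
position: [0.5478, 0.2501, 0.1737]
tool_rot: [180.0, 0.1, 86.9]
ft_force: [-0.2, -0.3, -0.2]
gripper_width: -0.003
```

```bash
python3 rp.py;  python3 rk.py r21; python3 - <<'E'
from plan import *
p,d=read_camera('scene'); save(p,'sfin.png'); p,d=read_camera('top'); save(p,'tfin.png')
E
```

```text
t 37.05 J [-36.1  33.8  15.4  93.2 -10.4  54.4 -20.3] P [0.5478 0.2501 0.1737] R [1.7998e+02 1.0000e-01 8.6850e+01] F [-0.17 -0.28 -0.24] g -0.003
rack XY of TCP 1.1 407.5 Fy along rack -0.28
t 37.05 J [-36.1  33.8  15.4  93.2 -10.4  54.4 -20.3] P [0.5478 0.2501 0.1737] R [1.7998e+02 1.0000e-01 8.6850e+01] F [-0.17 -0.28 -0.24] g -0.003
top (114, 122) 63 119.9 X [-28.1  37.8] Y [-153.1    0.9] ((3.3751564025878906, -75.75996398925781), (65.70242309570312, 154.2871551513672), 1.3492404222488403)
top (122, 131) 1187 125.6 X [-27.2  33.3] Y [-147.6   -0.2] ((3.226316452026367, -74.40824127197266), (150.5279998779297, 62.19303894042969), 89.76605987548828)
top newend 18 [-5.5  0.1  0.9]
top wall [-153.3 -150.3 -149.6]
top plate [ 1.   6.6 10. ]
scene (82, 90) 75 85.5 X [30.6 34.4] Y [-148.5   -2.2] ((32.42008972167969, -75.45565795898438), (147.6405792236328, 3.9728569984436035), 89.97571563720703)
scene (105, 114) 72 110.5 X [-28.4  34.6] Y [-149.7   -0.8] ((-3.0382308959960938, -76.6075439453125), (152.8358917236328, 75.05821228027344), 89.7199478149414)
scene (114, 122) 131 117.8 X [-33.9  34.1] Y [-152.8    5.1] ((3.2429428100585938, -76.76827239990234), (165.94805908203125, 70.4345474243164), 85.74131774902344)
scene (122, 131) 915 125.9 X [-28.2  33.4] Y [-150.6   -2. ] ((1.7828407287597656, -76.99380493164062), (154.2613525390625, 64.35192108154297), 89.8528823852539)
scene newend 51 [-3.8 -2.4  3.3]
scene wall [-154.7 -152.6 -150.3]
scene plate [4.6 6.9 9. ]
```

View pics/r21scene.png

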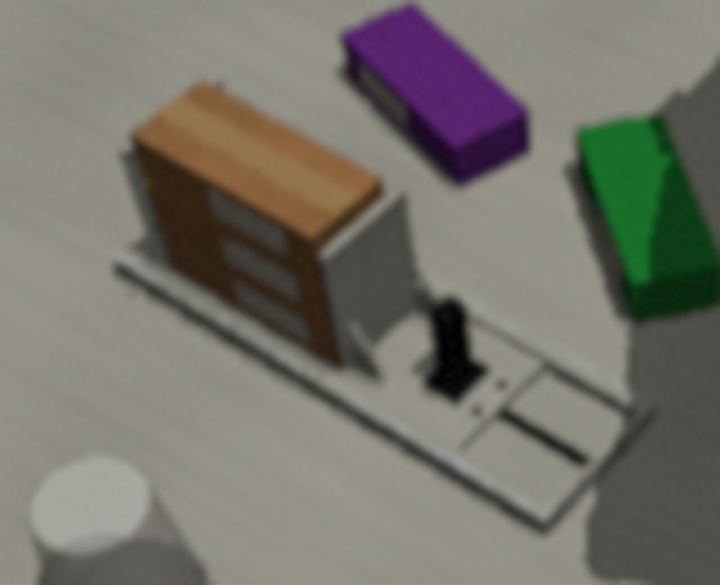

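View pics/tfin.png

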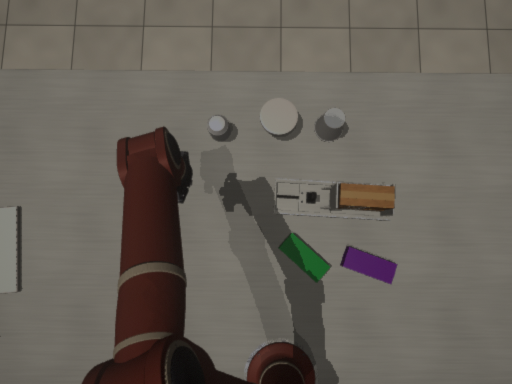

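View pics/r21top.png

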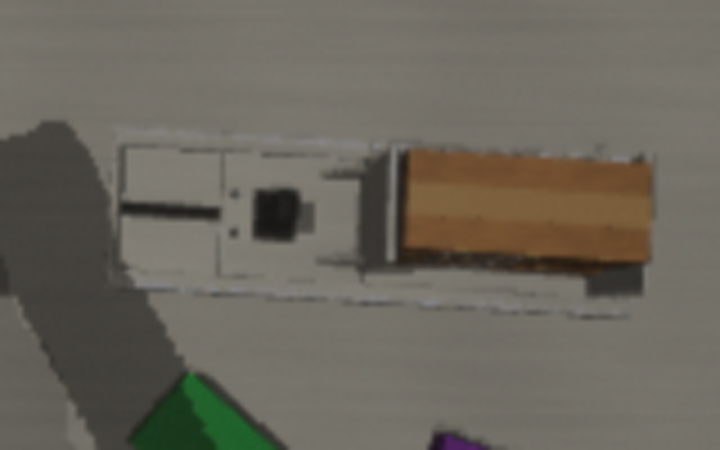

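The stack is square and tight between the end wall and the stop pad. The cup, tub and shaker are at their original pixels, and the arm is clear at (0.55, 0.25, 0.17). Handing in.

```bash
python3 -c "
from cell import arm
print(arm.hand_in())"
```

```text
the job is handed in; nothing more can be done
None
```

I laid the standing carton flat, let go of it, then regripped it and set it on the two racked cartons. I then pushed all three home with the end stop and handed the job in at about 37 s.

**Flat:** I tilted the carton 55° in the jaws, touched its edge down and let it onto the worktop off the lower finger. It measured 39.5 mm high before I gripped it again.

**Stacked:** I lowered it onto the middle carton until I read 5.5 N and then opened the jaws. Its top measured 125.7 mm, with its long end and sides within 1–2 mm of the middle carton's.

**Stop:** I pushed the stop from behind its grip with shut fingers. It slid at 7 N, then 8–9 N while shoving the cartons, and the force rose sharply once they met the wall. I left it at 17.2 N in all and backed off.

**Last checks:**
- The top carton runs from about −148 to −150 mm to about 0 in rack y. The wall's inner face is at about −150 mm and the pad is against the other end.
- It lies within about 0.3° of the rack's axis.
- The cup, tub and shaker look unmoved in the final top picture.

**What disagreed:**
- **Fingertips:** they measured about 20 mm behind the reported TCP, not 8 mm ahead of it.
- **First grasp:** because of that, the jaws shut on top of the standing carton, pressed with about 43 N at the wrist and tilted it about 20°. It rocked back upright when I lifted off, and I saw no damage. If that press counts against the 40 N limit on the arm or gripper body, it is the one point that might fail.
- **Cameras:** the two fixed ones differ by about 2 mm in rack y. I took the cartons' contact with the wall from the force rise as well as the pictures.

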